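# Fetch the tall heat sink from the parts carousel and stand it against its transistors

### The job

Pick the one tall finned heat sink out of the crowded compartment of the parts carousel and stand it upright on its printed outline on the circuit board, with its flat back squarely up against the two transistors. Set it down and bring it up to them gently: do not drop it, bend the board or push the transistors over. Leave the other parts in the carousel.

Things in the scene. Friction and masses are not known exactly. Their poses are not given: they have to be found in the camera images.
- sink_center (a point): The part wanted, at its very centre: the tall aluminium heat sink, 50 mm wide (its y), 26 deep (its x), 70 tall (its z), 0.12 kg. Flat back on its +x face, fin tips on -x; the outermost fins make flat 26 x 70 mm side faces to grip. It starts lying on its back on the compartment floor: fins up, z axis level, 25 mm beyond both side faces clear, other parts past its ends.
- sink_back (a point): Centre of the tall heat sink's flat back, 13 mm along +x from its centre; same axes. The mat (level with the table, 0 to 1 mm) between the carousel and the frame, 0.40 to 0.47 m ahead of the robot, is bare: things can be put down there. Either end of the heat sink may be up when it stands on the board.
- carousel: Round black parts tray, 380 mm across, braked: it does not move. Origin at its middle on the table. Floor at 26 mm, outer wall and 4 mm dividers up to 66 mm, 40 mm hub up to 88 mm. Dividers run out at 0, 115 and 245 degrees from its x axis towards its y. The tall heat sink lies in the 115-245 compartment, about 112 mm out along -x, among eight other loose parts; heaps 30 mm deep fill the others.
- frame: Fixed frame holding the level green board (130 x 200 mm, top 60 mm above the table) between two rails. Origin under its middle on the table, x from the front rail (nearest the robot) to the rear, y left along the rails. Rails 12 mm wide, centred at x -72 and +72 mm, stand 5 mm over the board. Jacks 13 mm tall line the front edge; capacitors to 30 mm tall stand by the rear corners.
- seat (a point): Point on the board's top in the plane of the two transistors' metal fronts, midway between them; axes as the frame's, so its +y (left) goes into the transistors. The printed 52 x 28 mm white outline lies on its -y (right) side, centred 13 mm from it. When the heat sink stands rightly, the centre of its back is 35 mm straight above this point and its x axis runs along this y.
- board (a joint): How far the board is pressed down, in m (about 0.0003 at rest, grows downwards); it springs, 5 N for each mm.
- transistor_a (a joint): Lean, in rad, of the rear of the two transistors: flat black packages 16 mm wide, 5 thick, tops 26 mm above the board, centred 10 mm to the rear and front of the seat point, metal faces to -y, on springy legs. 0 upright, positive when pushed back by the heat sink. About 0.5 N m per rad about the foot (2.5 N per mm at mid-height); springs back.
- transistor_b (a joint): The same for the front transistor.
- low_sink_a_center (a point): A low heat sink of the same make, 36 x 20 mm and 34 mm tall; not the one wanted. It is to stay in the carousel. The position is its centre, half-way up.
- low_sink_b_center (a point): Another low heat sink, the same as the first: 36 x 20 mm, 34 mm tall. It is to stay in the carousel. The position is its centre, half-way up.
- can_cap_center (a point): Black round capacitor, 30 mm across, 45 mm tall. It is to stay in the carousel. The position is its centre, half-way up.
- choke_center (a point): Ring-shaped copper choke on a round black foot, 38 mm across, 18 mm tall. It is to stay in the carousel. The position is its centre, half-way up.
- transformer_center (a point): Small transformer, 32 x 28 mm, 30 mm tall. It is to stay in the carousel. The position is its centre, half-way up.
- jack_a_center (a point): One of three like panel jacks: black block 17 x 17 mm with a round steel nose on top, 24 mm tall. It is to stay in the carousel. The position is its centre, half-way up.
- jack_b_center (a point): One of three like panel jacks: black block 17 x 17 mm with a round steel nose on top, 24 mm tall. It is to stay in the carousel. The position is its centre, half-way up.
- jack_c_center (a point): One of three like panel jacks: black block 17 x 17 mm with a round steel nose on top, 24 mm tall. It is to stay in the carousel. The position is its centre, half-way up.

How it is judged:
On the way:
1. the tall heat sink has been lifted out of the carousel (horizontal distance between sink_center and carousel above 0.2 m and height (world z) of sink_center above 0.085 m), for 0.1 s.
At the end, for the whole second after the job is handed in: The tall heat sink stands on the board at rest, upright within 0.06 rad, its flat back towards the transistors, within 2 mm of the plane of their fronts and square to it within 0.08 rad, centred on the pair within 6 mm sideways; the eight other parts of its compartment are still in the carousel (y of sink_back in the frame of seat between -0.002 and 0.002 m and y of sink_center in the frame of seat below -0.009 m and x of sink_back in the frame of seat between -0.006 and 0.006 m and z of sink_center in the frame of seat between 0.032 and 0.038 m and angle between the z axis of sink_center and the z axis of seat, either way round below 0.06 rad and angle between the x axis of sink_center and the y axis of seat, either way round below 0.08 rad and linear speed of sink below 0.01 m/s and horizontal distance between each of low_sink_a_center, low_sink_b_center, can_cap_center, choke_center, transformer_center, jack_a_center, jack_b_center, jack_c_center and carousel below 0.185 m and height (world z) of each of low_sink_a_center, low_sink_b_center, can_cap_center, choke_center, transformer_center, jack_a_center, jack_b_center, jack_c_center below 0.075 m); the robot touches nothing.
It fails at once if the heat sink strikes or is pressed on the board or the frame with more than 30 N (contact force between sink and frame above 30 N).
It fails at once if the heat sink is let go over the board more than 7 mm above it (contact force between the fingers and sink below 0.05 N and horizontal distance between sink_center and seat below 0.07 m and z of sink_center in the frame of seat above 0.042 m).
It fails at once if the board is bent down by more than 3 mm (value of joint board above 0.003 m).
It fails at once if a transistor is pushed over by more than 0.15 rad (value of joint any of transistor_a, transistor_b above 0.15 rad or value of joint any of transistor_a, transistor_b below -0.15 rad).
It also fails if it takes over 54 s, if anything falls off the work surface, if the arm or the gripper's body presses on something with over 40 N, if the wrist force passes 120 N, or if a joint passes its speed limit or range.

### The arm

A 6-joint arm with a two-finger parallel gripper is mounted at the origin on the work surface. World frame = base frame: x ahead of the robot, y to its left, z up, the work surface at z = 0. Lengths are in m, angles in rad, forces in N, time in s.
With the tool pointing down it reaches from about 0.275 to 0.75 m from the base axis. Payload 10.2 kg.
Tool frame: the origin (TCP) lies midway between the tips of the shut fingers; the grasp point (between the pads) lies 19 mm behind it (ctrl.grip_point_offset is the distance from the TCP to the grasp point, in m); z points along the fingers, x is the direction in which the jaws open and shut, and the axes are right-handed (so a half turn about z gives the same grasp; the last joint's range is limited). The gripper opens to 88 mm and grips with 3 to 60 N. Pads are 18 mm wide; open, the fingers measure 123 mm over their backs; the gripper's body (75 mm by 187 mm) begins 45 mm behind the grasp point.
Start: joints at [0.889, 0.313, 1.498, -0, 1.331, -0.223], TCP at [0.233, 0.471, 0.239] pointing down, gripper open.
Joint ranges: [-2.94, 2.94], [-0.97, 2.17], [0.19, 2.56], [-1.23, 4.37], [0.02, 3.11], [-2.88, 2.88]. Speed limits (rad/s): [2.39, 2.39, 3.01, 3.14, 3.14, 3.14].

### API

Orientations are given as a unit quaternion [x, y, z, w].
In Python, from station import ctrl gives the robot as it stands.
- The arm moves only by the shell command python3 -m inch 'ROWS' [FORCE]. ROWS is JSON, a list that holds one entry, the list of rows, each a list of 7 numbers: the closure, from -1 (fully open) to 1 (shut), then the shift along the world's x, y, z in cm, then the turn, a rotation vector about the world's x, y, z in rad. A call has 1 to 5 rows; each row is the pose to reach, as a shift and turn from the pose measured when the call began; what a row does not reach only later rows make up. A row lasts 1/12 s, in which the tool goes at most 41.7 mm and 7.16 degrees, less where a joint would pass 70% of its speed; a pose out of reach is approached as far as the arm can. A call with a gripper value outside its range is refused whole. The fingers move at their own pace and stop on an object; FORCE is the grip in N (left out, the last holds). Time passes only in rows, so rows that repeat a pose let the fingers close. It gives the time, the measured TCP pose, the force and the opening at its end, in the units of the state.
- ctrl.state(): the state, without advancing time (a new reading comes with each control period).
- ctrl.snapshot(name): name is "side" or "top" or "wrist"; returns the picture (384x512x3 uint8, blue, green, red); there is no depth.
- ctrl.camera_info(name): a dict with "fx", "fy", "cx", "cy" (pixels), "dist" ([k1, k2, p1, p2, k3] as OpenCV has them; the pictures are not rectified), "R" (3x3) and "t" (3): a world point X has camera coordinates R X + t; the wrist camera has in their place "hand_eye" (4x4, takes a point from camera to tool coordinates, whose origin is the TCP and whose axes are the tool frame's). Camera axes: x right, y down, z forward; pixel columns grow to the right and rows downward; lengths in m; the calibration is good to about 2 mm. A picture is of the moment at which its call begins: read the wrist's pose just before it. camera_info takes no time and is no camera call.
- ctrl.finish_job(): hands the job in, once; it reports no verdict.
Trained networks look in the newest picture that a camera, given by its name, has taken for a name from the list of things; names that differ only in an ending like _2 or _b are one class to them, and where a whole thing is asked for, a point or a joint stands for the part that bears it (a point fixed in the world has none). Each returns a list of dicts, best first, with "confidence" (0 to 1); they miss things now and then, are a little off and sometimes report something else, mostly with a low value. They report only what shows in the picture. A call takes as long as a camera call.
- ctrl.boxes_of(target, camera): "position" ([column, row] in pixels, amid what is visible of it).
- ctrl.outline_of(target, camera): "pixels" (384x512 bool, what is visible of it) and "position" ([column, row] in pixels, amid what is visible of it).
- ctrl.pinpoint(target, camera): "position" ([column, row] in pixels: a listed point, or the origin of a listed thing).
The state is a dict: "clock": time; "joints": joint angles; "joint_velocities": joint speeds; "tau": joint torques, N m; "tool_pos": TCP position; "orientation": TCP orientation; "force": force on the tool from outside, world axes, zero at the start; "moment": the same for the moment, N m; "finger_gap": finger opening in m.
Only numpy, scipy, OpenCV 4.12 (cv2) and the standard library are available. Lean on these libraries where they do the work, as an engineer would, in place of code of your own. Each camera call takes 0.05 s, during which the arm holds its last target.

## Working session

There is one attempt and no reset: what is moved stays moved. The work goes in short steps, Python scripts to look and compute and a shell command to move; the robot and the scene stay as the last step left them, time stands still between calls to the robot, and variables do not carry over. Pictures are saved under pics/ and viewed, and the job is handed in when it is done.

```bash
ls; mkdir -p pics; python3 - <<'E'
from station import ctrl
import cv2,numpy as np
s=ctrl.state();print({k:np.round(v,4).tolist() for k,v in s.items()})
for n in ("side","top","wrist"):
    im=ctrl.snapshot(n);cv2.imwrite(f"pics/{n}0.png",im)
    c=ctrl.camera_info(n);print(n,{k:np.round(v,4).tolist() for k,v in c.items()})
E
```

```text
pics
{'clock': 0.0, 'joints': [0.8886, 0.3135, 1.4984, 0.0, 1.331, -0.2234], 'joint_velocities': [-0.0005, 0.0002, -0.0003, 0.0, 0.0002, -0.0003], 'tau': [0.0002, -40.2214, -25.2268, 0.0694, 0.0353, -0.0001], 'tool_pos': [0.2323, 0.4705, 0.2382], 'orientation': [0.8494, 0.5278, -0.0006, 0.0002], 'force': [0.1268, 0.326, 0.7812], 'moment': [-0.0892, 0.0037, 0.03], 'finger_gap': 0.0877}
side {'fx': 398.7878, 'fy': 398.7878, 'cx': 253.765, 'cy': 194.7539, 'dist': [-0.0513, 0.0, 0.0, 0.0, 0.0], 'R': [[0.9023, -0.4309, 0.0099], [-0.2138, -0.4675, -0.8577], [0.3742, 0.7718, -0.514]], 't': [-0.4991, 0.1573, 0.8141]}
top {'fx': 358.0969, 'fy': 358.0969, 'cx': 244.6548, 'cy': 196.0337, 'dist': [-0.0766, 0.0, 0.0, 0.0, 0.0], 'R': [[0.0199, -0.9993, -0.0315], [-0.9833, -0.0138, -0.1813], [0.1807, 0.0346, -0.9829]], 't': [-0.0115, 0.5333, 0.9279]}
wrist {'fx': 271.6657, 'fy': 271.6657, 'cx': 252.5026, 'cy': 190.0604, 'dist': [-0.0014, 0.0, 0.0, 0.0, 0.0], 'hand_eye': [[1.0, -0.0008, 0.001, -0.0003], [0.0004, 0.9456, 0.3253, -0.0854], [-0.0012, -0.3253, 0.9456, -0.1456], [0.0, 0.0, 0.0, 1.0]]}
```

View pics/top0.png

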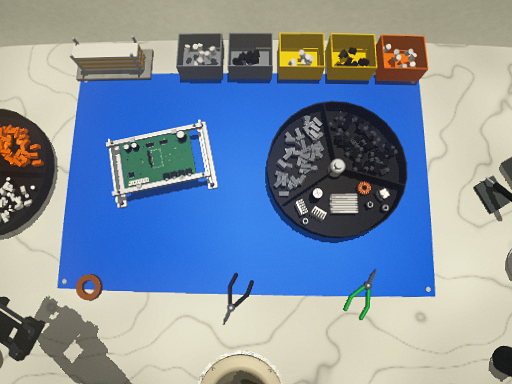

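View pics/side0.png

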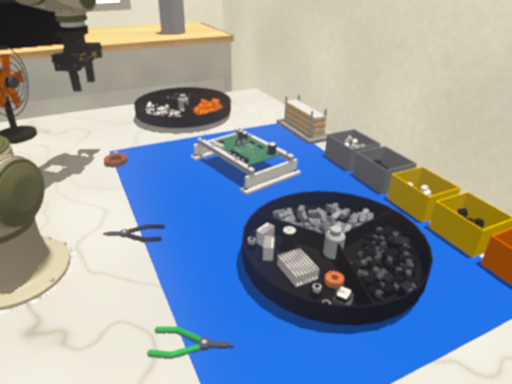

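View pics/wrist0.png

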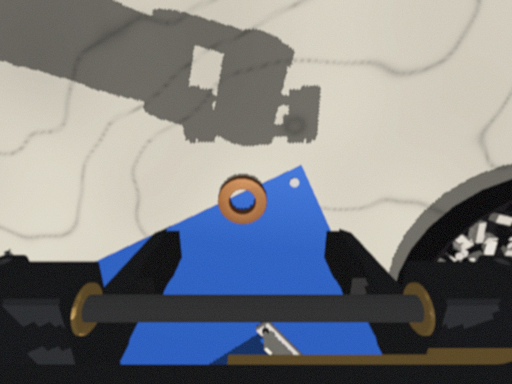

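The top view shows the carousel around (337,171) with the tall sink at (344,203), and the framed board around (160,160). In the side view the sink is at (298,267). Next I'll ask the networks for points and triangulate them.

```bash
cat > h.py <<'E'
from station import ctrl
import cv2,numpy as np
from scipy.spatial.transform import Rotation as Rot
def cam(n,st=None):
    c=ctrl.camera_info(n)
    K=np.array([[c['fx'],0,c['cx']],[0,c['fy'],c['cy']],[0,0,1]]);d=np.array(c['dist'])
    if 'R' in c: return K,d,np.array(c['R']),np.array(c['t'])
    T=np.eye(4);T[:3,:3]=Rot.from_quat(st['orientation']).as_matrix();T[:3,3]=st['tool_pos']
    W=np.linalg.inv(T@np.array(c['hand_eye']));return K,d,W[:3,:3],W[:3,3]
def ray(n,uv,st=None):
    K,d,R,t=cam(n,st)
    p=cv2.undistortPoints(np.array([[uv]],float),K,d)[0,0]
    v=R.T@np.array([p[0],p[1],1]);o=-R.T@t
    return o,v
def plane(n,uv,z,st=None):
    o,v=ray(n,uv,st);return o+v*(z-o[2])/v[2]
def tri(*rs):
    A=np.zeros((3,3));b=np.zeros(3)
    for o,v in rs:
        v=v/np.linalg.norm(v);P=np.eye(3)-np.outer(v,v);A+=P;b+=P@o
    x=np.linalg.solve(A,b)
    return x,[np.linalg.norm((np.eye(3)-np.outer(v,v)/(v@v))@(x-o)) for o,v in rs]
def proj(n,X,st=None):
    K,d,R,t=cam(n,st)
    return cv2.projectPoints(np.atleast_2d(np.array(X,float)),cv2.Rodrigues(R)[0],t,K,d)[0][:,0]
E
python3 - <<'E'
from h import *
for n in ("top","side"):
    ctrl.snapshot(n)
    for t in ("sink_center","sink_back","carousel","frame","seat"):
        r=ctrl.pinpoint(t,n)
        print(n,t,[(np.round(x['position'],1).tolist(),round(x['confidence'],2)) for x in r[:3]])
E
```

```text
top sink_center [([342.6, 204.8], 0.61), ([340.3, 203.7], 0.6)]
top sink_back [([342.3, 203.5], 0.71)]
top carousel [([326.5, 171.6], 0.72)]
top frame [([160.9, 165.4], 0.7), ([317.3, 216.0], 0.47), ([318.4, 194.0], 0.32)]
top seat [([150.1, 157.5], 0.84)]
side sink_center []
side sink_back [([301.1, 270.4], 0.62)]
side carousel [([331.3, 261.8], 0.96)]
side frame [([242.9, 162.7], 0.73)]
side seat [([239.1, 142.9], 0.95)]
```

```bash
python3 - <<'E'
from h import *
P=dict(car=([326.5,171.6],[331.3,261.8],0),frame=([160.9,165.4],[242.9,162.7],0),seat=([150.1,157.5],[239.1,142.9],.06),sink=([342.3,204],[301.1,270.4],.033))
for k,(a,b,z) in P.items():
    print(k,np.round(plane('top',a,z),4),np.round(plane('side',b,z),4),np.round(tri(ray('top',a),ray('side',b))[0],4))
im=ctrl.snapshot('top')
cv2.imwrite('pics/topc.png',np.hstack([cv2.resize(im[90:250,255:415],None,fx=3.5,fy=3.5,interpolation=2)]))
cv2.imwrite('pics/topf.png',cv2.resize(im[110:215,95:225],None,fx=6,fy=5.7,interpolation=2))
E
```

```text
car [ 0.6175 -0.2361  0.    ] [ 0.6165 -0.2523  0.    ] [ 0.6235 -0.24   -0.0129]
frame [0.6306 0.2481 0.    ] [0.6393 0.2597 0.    ] [0.6306 0.2453 0.0078]
seat [0.6369 0.2634 0.06  ] [0.6358 0.28   0.06  ] [0.6311 0.2614 0.0689]
sink [ 0.5177 -0.2711  0.033 ] [ 0.5221 -0.279   0.033 ] [ 0.5218 -0.2738  0.0279]
```

View pics/topc.png

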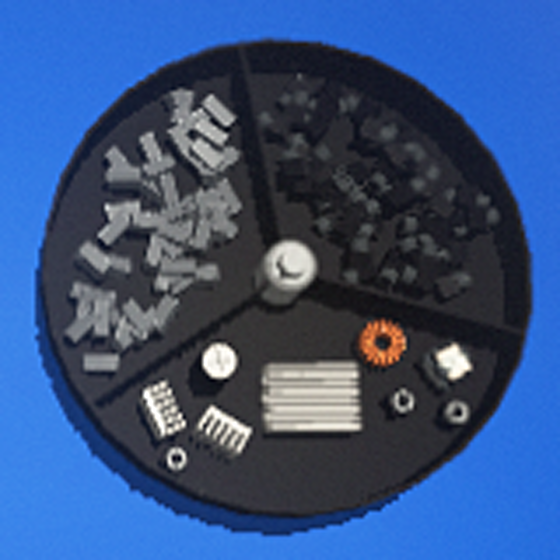

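View pics/topf.png

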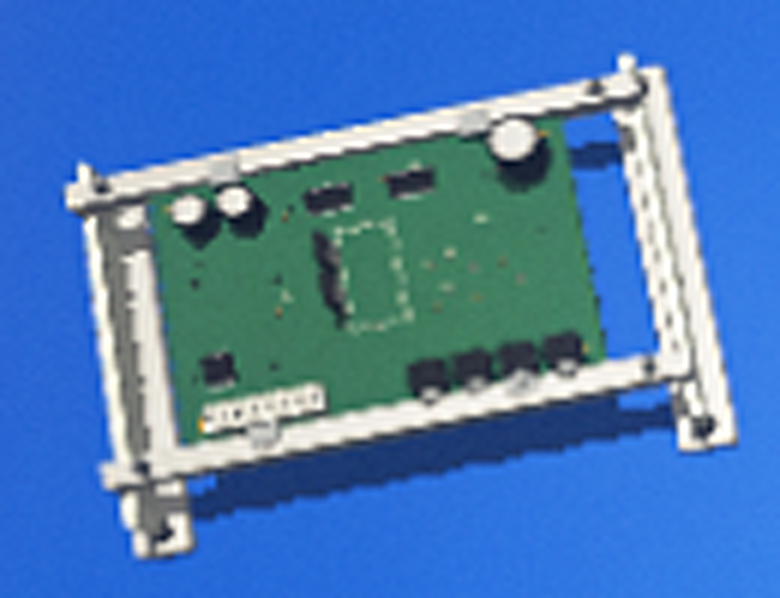

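The top crop shows the sink's fins running along world y, with the choke past its right end and the low sinks and can past its left end. The frame is yawed by roughly 0.15 rad. I'll move the wrist camera over the frame first.

```bash
python3 -m inch '[[[-1,3.2,-2.0,0.6,0,0,-0.1],[-1,6.4,-4.0,1.2,0,0,-0.2],[-1,9.6,-6,1.8,0,0,-0.3],[-1,12.8,-8,2.4,0,0,-0.4],[-1,16,-10,3,0,0,-0.5]]]' && python3 -m inch '[[[-1,3.2,-2.0,0.6,0,0,-0.1],[-1,6.4,-4.0,1.2,0,0,-0.2],[-1,9.6,-6,1.8,0,0,-0.3],[-1,12.8,-8,2.4,0,0,-0.4],[-1,16,-10,3,0,0,-0.5]]]'
python3 - <<'E'
from h import *
s=ctrl.state();im=ctrl.snapshot('wrist');cv2.imwrite('pics/w1.png',im)
print(np.round(s['joints'],3),np.round(s['tool_pos'],4))
for t in ("frame","seat","transistor_a"):
    for r in ctrl.pinpoint(t,'wrist')[:2]: print(t,np.round(r['position'],1),r['confidence'],plane('wrist',r['position'],0 if t=='frame' else .06,s).round(4))
E
```

```text
clock: 1.22
tool_pos: [0.3938, 0.3695, 0.2691]
orientation: [0.954, 0.299, 0.0, -0.0]
force: [0.1, -0.1, -0.3]
finger_gap: 0.0883
clock: 1.63
tool_pos: [0.5552, 0.2682, 0.2995]
orientation: [0.999, 0.051, 0.0, -0.0]
force: [0.1, 1.5, -0.2]
finger_gap: 0.0879
[0.26  0.494 1.08  0.    1.567 0.158] [0.5552 0.2682 0.2995]
frame [297.6 170.7] 0.84 [0.6345 0.2431 0.    ]
seat [299.9 169.2] 0.96 [0.6255 0.2605 0.06  ]Traceback (most recent call last):
  File "<stdin>", line 5, in <module>
ValueError: it knows: can_cap_center, carousel, choke_center, frame, jack_a_center, jack_b_center, jack_c_center, low_sink_a_center, low_sink_b_center, seat, sink_back, sink_center, transformer_center
```

View pics/w1.png

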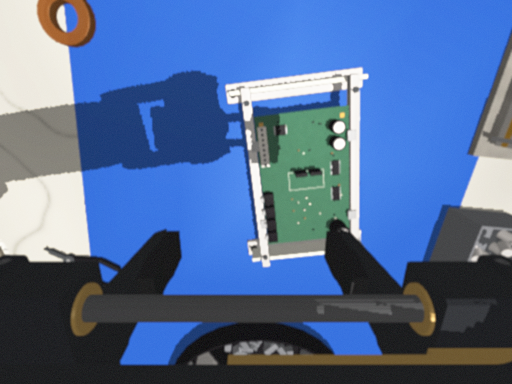

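```bash
python3 -m inch '[[[-1,2,-2.5,-2,0,0,0],[-1,4,-4,-5,0,0,0],[-1,5,-4.5,-8,0,0,0],[-1,5,-4.5,-8,0,0,0],[-1,5,-4.5,-8,0,0,0]]]'
python3 - <<'E'
from h import *
s=ctrl.state();im=ctrl.snapshot('wrist');cv2.imwrite('pics/w2.png',im)
print(np.round(s['joints'],3),np.round(s['tool_pos'],4))
for t in ("frame","seat"):
    for r in ctrl.pinpoint(t,'wrist')[:2]: print(t,np.round(r['position'],1),r['confidence'],plane('wrist',r['position'],0 if t=='frame' else .06,s).round(4))
cv2.imwrite('pics/w2z.png',cv2.resize(im[40:240,200:420],None,fx=3.6,fy=3,interpolation=2))
E
```

```text
clock: 2.2
tool_pos: [0.6044, 0.2236, 0.218]
orientation: [0.999, 0.052, -0.002, 0.0]
force: [0.3, 0.1, 0.7]
finger_gap: 0.0881
[0.173 0.599 1.122 0.    1.424 0.068] [0.6044 0.2236 0.218 ]
frame [277.9 148.8] 0.8 [0.6355 0.246  0.    ]
seat [281.8 145.8] 0.81 [0.6327 0.2601 0.06  ]
```

View pics/w2.png

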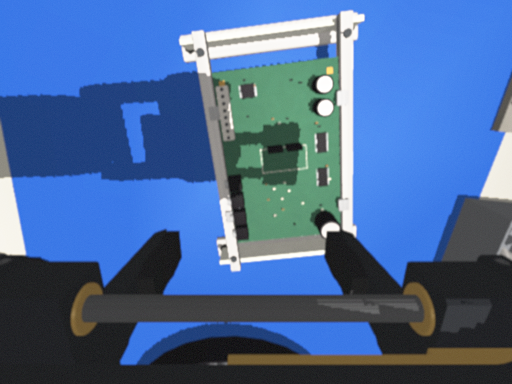

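View pics/w2z.png

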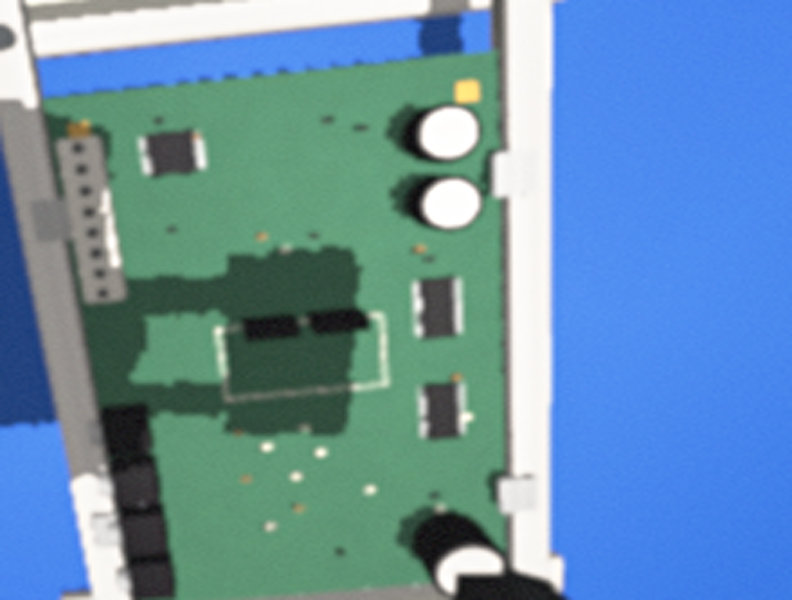

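```bash
python3 - <<'E'
from h import *
s=ctrl.state()
c=np.array([[217,327],[383,314],[387,384],[226,401]])/[3.6,3]+[200,40]
W=np.array([plane('wrist',p,.06,s)[:2] for p in c]);print(W.round(4))
# best-fit rigid of model corners (frame axes, relative to seat): 
M=np.array([[-26,1],[26,1],[26,-27],[-26,-27]])/1e3
mc=M.mean(0);wc=W.mean(0);U=(M-mc).T@(W-wc);a=np.arctan2(U[0,1]-U[1,0],U[0,0]+U[1,1])
R=np.array([[np.cos(a),-np.sin(a)],[np.sin(a),np.cos(a)]]);print('yaw',a,'seat',wc+R@(-mc),'res',((M-mc)@R.T+wc-W).round(4).tolist())
# board edges yaw from rails: right rail inner edge, full px approx
for p,q in (((499,100),(512,520)),((30,40),(495,5))):
    A,B=[plane('wrist',np.array(v)/[3.6,3]+[200,40],.065,s) for v in (p,q)];d=A-B;print('edge',np.degrees(np.arctan2(d[1],d[0])))
E
```

```text
[[0.6112 0.2542]
 [0.6625 0.2645]
 [0.6684 0.2378]
 [0.6174 0.2256]]
yaw 0.21651150541008526 seat [0.63708989 0.25821806] res [[0.0003, -0.0005], [-0.0002, 0.0003], [-0.0001, -0.0004], [0.0001, 0.0006]]
edge 103.47948465311296
edge -169.2739212573762
```

```bash
python3 -m inch '[[[-1,0,0,2,0.119,0.012,0],[-1,0,0,5,0.238,0.025,0],[-1,0,0,6,0.357,0.037,0],[-1,0,0,6,0.476,0.05,0],[-1,0,0,6,0.6,0.062,0]]]'; python3 -c "
from h import *
print(ctrl.state()['joints'])"
```

```text
clock: 2.77
tool_pos: [0.6052, 0.2251, 0.2856]
orientation: [0.953, 0.052, -0.01, -0.299]
force: [0.9, -0.4, -0.2]
finger_gap: 0.0884
[-0.0526263   0.53358796  1.16734601  0.60205349  1.54329627 -0.21020001]
```

```bash
python3 -m inch '[[[-1,-0.6,-4,0,-0.05,0,-0.03],[-1,-1.2,-8,0,-0.1,0,-0.06],[-1,-1.8,-12,0,-0.15,0,-0.1],[-1,-2.4,-16,0,-0.17,0,-0.1],[-1,-3,-20,0,-0.17,0,-0.1]]]' && python3 -m inch '[[[-1,-0.6,-4,-0.5,0,0,0],[-1,-1.2,-8,-1,0,0,0],[-1,-1.8,-12,-2,0,0,0],[-1,-2.4,-16,-3,0,0,0],[-1,-3,-20,-4,0,0,0]]]' &&  python3 -m inch '[[[-1,-0.6,-4,-1,0,0,0],[-1,-1.2,-8,-2,0,0,0],[-1,-1.8,-12,-3.5,0,0,0],[-1,-2.4,-13.5,-5,0,0,0],[-1,-2.4,-13.5,-5,0,0,0]]]'; cat >> h.py <<'E'
def pins(names,n='wrist',z=.04,save=None):
    s=ctrl.state();im=ctrl.snapshot(n)
    if save: cv2.imwrite('pics/'+save,im)
    print('joints',np.round(s['joints'],3),'tcp',np.round(s['tool_pos'],4),'F',np.round(s['force'],1),'gap',round(s['finger_gap'],4))
    print('R',Rot.from_quat(s['orientation']).as_matrix().round(3).tolist())
    for t in names:
        for r in ctrl.pinpoint(t,n)[:2]: print(t,np.round(r['position'],1),round(r['confidence'],2),plane(n,r['position'],z,s).round(4))
    return s,im
E
python3 -c "
from h import *
pins(['sink_center','sink_back'],save='w3.png',z=.035)"
```

```text
clock: 3.18
tool_pos: [0.5745, 0.0249, 0.2884]
orientation: [0.976, 0.005, 0.003, -0.216]
force: [0.8, 0.1, -0.2]
finger_gap: 0.0877
clock: 3.6
tool_pos: [0.5442, -0.1762, 0.2502]
orientation: [0.977, 0.006, 0.004, -0.215]
force: [0.0, 0.4, -0.6]
finger_gap: 0.0884
clock: 4.02
tool_pos: [0.5188, -0.3136, 0.1986]
orientation: [0.976, 0.005, 0.003, -0.216]
force: [0.2, 0.0, -0.9]
finger_gap: 0.0884
joints [-0.855  0.675  1.104  0.286  1.691 -0.877] tcp [ 0.5188 -0.3136  0.1986] F [ 0.2  0.  -0.9] gap 0.0884
R [[1.0, 0.01, 0.005], [0.008, -0.907, 0.421], [0.009, -0.421, -0.907]]
sink_center [252.9 198. ] 0.89 [ 0.5202 -0.273   0.035 ]
sink_back [252. 196.] 0.72 [ 0.5191 -0.2706  0.035 ]
```

View pics/w3.png

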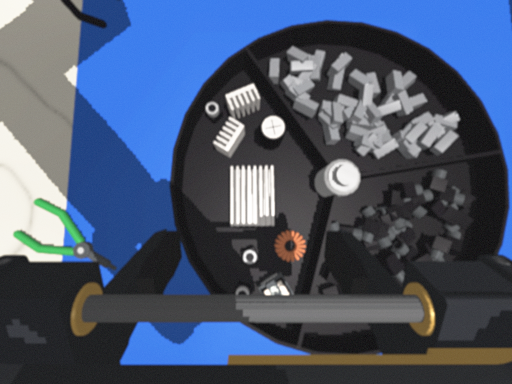

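```bash
python3 - <<'E'
from h import *
s=ctrl.state();im=ctrl.snapshot('wrist')
o=ctrl.outline_of('sink_center','wrist')
for r in o[:2]:
    m=r['pixels'].astype(np.uint8);print(r['confidence'],r['position'],m.sum())
m=o[0]['pixels'].astype(np.uint8)
c=max(cv2.findContours(m,0,1)[0],key=cv2.contourArea)[:,0].astype(float)
for z in (.052,):
    W=np.array([plane('wrist',p,z,s)[:2] for p in c])*1000
    r=cv2.minAreaRect(W.astype(np.float32));print(z,r)
z=im[130:260,190:320].copy();z[m[130:260,190:320]>0,2]=255
cv2.imwrite('pics/w3z.png',np.hstack([cv2.resize(v,None,fx=3,fy=4) for v in(im[130:260,190:320],z)]))
E
```

```text
0.69 [248.2, 201.2] 2399
0.052 ((519.1243286132812, -271.6836853027344), (48.955665588378906, 68.46022033691406), 1.1638011932373047)
```

View pics/w3z.png

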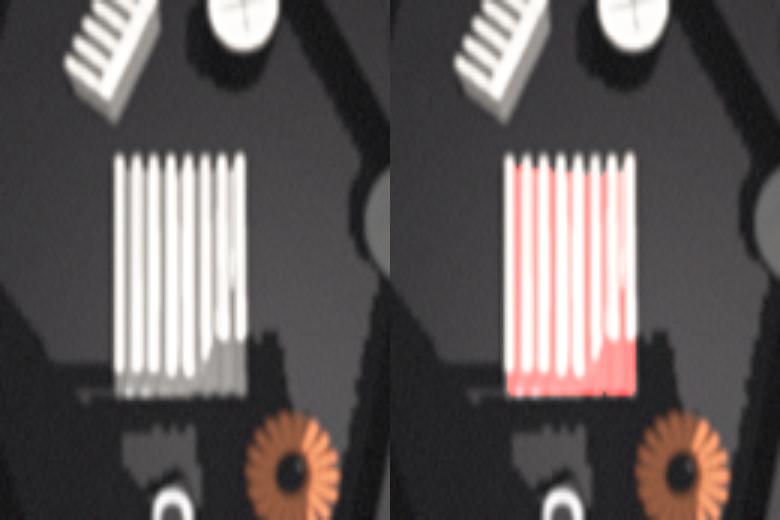

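The outline matches the picture: centre (0.519, -0.272), axis within about 1°. I'll descend tilted at 25°, gripping 15 mm towards the +y end with the jaws part open.

```bash
python3 -m inch '[[[-0.4,0,0,-2.7,0,0,0],[-0.4,0,1.5,-6,0,0,0],[-0.4,0,3,-9.2,0,0,0],[-0.4,0,4.3,-11.9,0,0,0],[-0.4,0,4.3,-11.9,0,0,0]]]'; python3 -c "
from h import *
s,im=pins(['sink_center','sink_back'],save='w4.png',z=.035)
im=ctrl.snapshot('side');cv2.imwrite('pics/s4.png',cv2.resize(im[180:340,220:450],None,fx=3.4,fy=3.4,interpolation=2))"
```

```text
clock: 4.68
tool_pos: [0.5202, -0.2623, 0.0799]
orientation: [0.976, 0.009, 0.002, -0.217]
force: [-0.3, -0.1, -0.9]
finger_gap: 0.0618
joints [-0.798  0.735  1.328  0.304  1.41  -0.916] tcp [ 0.5202 -0.2623  0.0799] F [-0.3 -0.1 -0.9] gap 0.0618
R [[1.0, 0.017, -0.0], [0.016, -0.906, 0.424], [0.007, -0.424, -0.906]]
sink_center [250.8 252.6] 0.77 [ 0.5189 -0.2727  0.035 ]
sink_center [248.5 350.1] 0.32 [ 0.5184 -0.3435  0.035 ]
sink_back [249.1 248.4] 0.67 [ 0.5175 -0.2695  0.035 ]
```

View pics/w4.png

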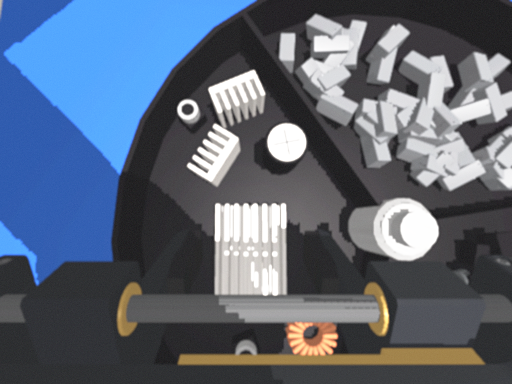

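View pics/s4.png

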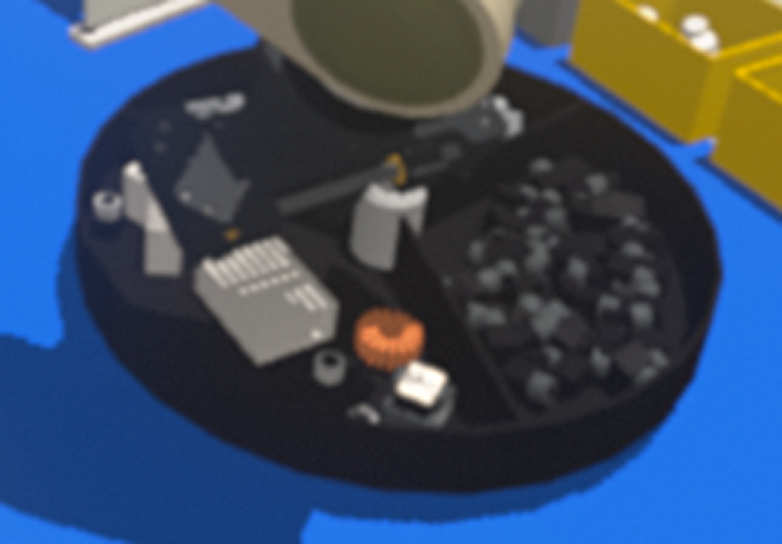

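```bash
python3 -m inch '[[[-0.4,-0.1,0.4,-1.2,0,0,0],[-0.4,-0.1,0.8,-2.4,0,0,0],[-0.4,-0.1,1.1,-3.4,0,0,0],[-0.4,-0.1,1.3,-4.2,0,0,0],[-0.4,-0.1,1.3,-4.5,0,0,0]]]'; python3 -c "
from h import *
s,im=pins([],save='w5.png',z=.035)"
```

```text
clock: 5.3
tool_pos: [0.5212, -0.2549, 0.0404]
orientation: [0.977, 0.008, 0.006, -0.213]
force: [-0.0, 0.8, -0.5]
finger_gap: 0.0616
joints [-0.789  0.776  1.37   0.314  1.317 -0.935] tcp [ 0.5212 -0.2549  0.0404] F [-0.   0.8 -0.5] gap 0.0616
R [[1.0, 0.018, 0.009], [0.013, -0.909, 0.416], [0.015, -0.416, -0.909]]
```

View pics/w5.png

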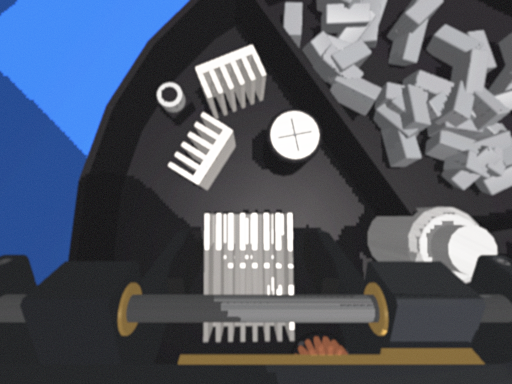

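```bash
python3 -m inch '[[[-0.4,-0.1,0.3,-0.4,0.01,0.015,0],[-0.4,-0.15,0.6,-0.75,0.01,0.015,0],[-0.4,-0.15,0.6,-0.75,0.01,0.015,0],[-0.4,-0.15,0.6,-0.75,0.01,0.015,0]]]' 20; python3 -c "
from h import *
s,im=pins([])"
```

```text
clock: 5.68
tool_pos: [0.5197, -0.2488, 0.0327]
orientation: [0.976, 0.006, -0.001, -0.218]
force: [0.5, 0.2, -0.4]
finger_gap: 0.0614
joints [-0.783  0.787  1.375  0.313  1.316 -0.927] tcp [ 0.5197 -0.2488  0.0327] F [ 0.5  0.2 -0.4] gap 0.0614
R [[1.0, 0.012, -0.005], [0.013, -0.905, 0.426], [0.0, -0.426, -0.905]]
```

Positioned with no contact force. Closing gently at 20 N.

```bash
python3 -m inch '[[[0.2,0,0,0,0,0,0],[0.2,0,0,0,0,0,0],[0.2,0,0,0,0,0,0],[0.2,0,0,0,0,0,0],[0.2,0,0,0,0,0,0]]]' 20; python3 -c "
from h import *
s,im=pins([],save='w6.png')"
```

```text
clock: 6.15
tool_pos: [0.5198, -0.2492, 0.0332]
orientation: [0.976, 0.006, -0.001, -0.218]
force: [0.3, -0.3, 2.8]
finger_gap: 0.05
joints [-0.783  0.787  1.374  0.313  1.316 -0.927] tcp [ 0.5198 -0.2492  0.0332] F [ 0.3 -0.3  2.8] gap 0.05
R [[1.0, 0.012, -0.005], [0.013, -0.905, 0.425], [0.001, -0.425, -0.905]]
```

```bash
python3 -m inch '[[[0.2,0,0,1,0,0,0],[0.2,0,0,3,0,0,0],[0.2,0,0,6,0,0,0],[0.2,0,0,9,0,0,0],[0.2,0,0,12,0,0,0]]]' 25; python3 -c "
from h import *
s,im=pins([],save='w7.png')
im=ctrl.snapshot('side');cv2.imwrite('pics/s7.png',im)"
```

```text
clock: 6.62
tool_pos: [0.5196, -0.249, 0.155]
orientation: [0.976, 0.006, -0.001, -0.218]
force: [-0.1, 0.3, -0.4]
finger_gap: 0.0495
joints [-0.783  0.635  1.293  0.302  1.539 -0.856] tcp [ 0.5196 -0.249   0.155 ] F [-0.1  0.3 -0.4] gap 0.0495
R [[1.0, 0.012, -0.005], [0.013, -0.905, 0.425], [0.0, -0.425, -0.905]]
```

View pics/w7.png

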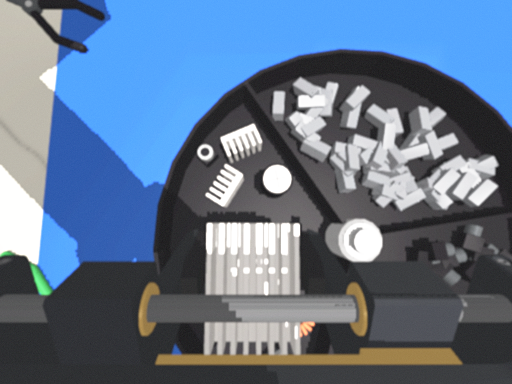

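View pics/s7.png

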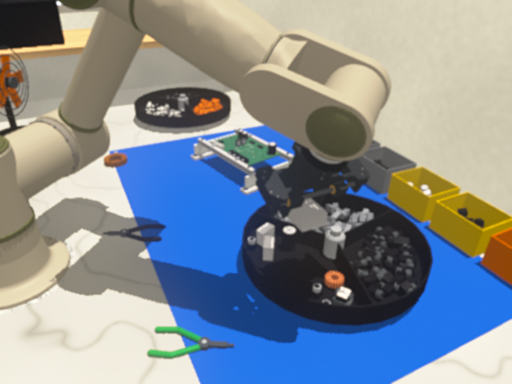

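```bash
python3 - <<'E'
import cv2,numpy as np
a=cv2.imread('pics/w6.png');b=cv2.imread('pics/w7.png')
cv2.imwrite('pics/d67.png',np.hstack([cv2.resize(v[200:370,180:320],None,fx=2.8,fy=3.4) for v in(a,b)]))
E
```

```text
(no output)
```

View pics/d67.png

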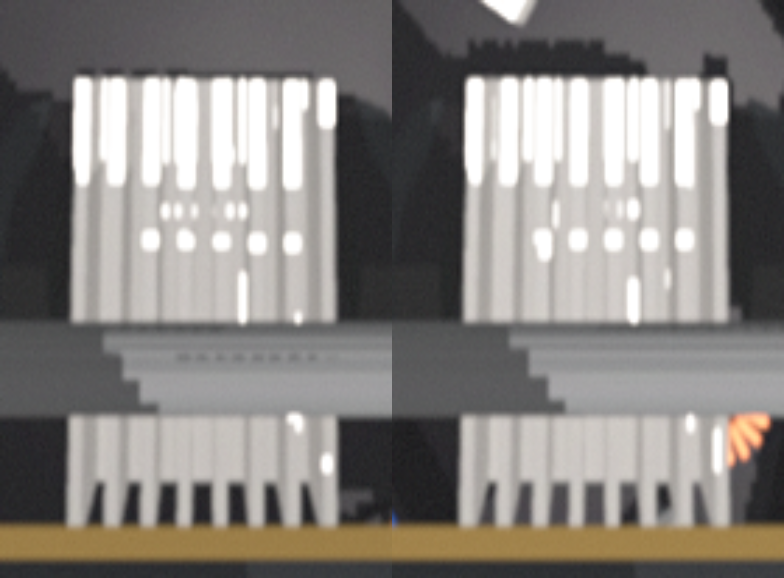

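No slip between the two crops. Now I'll carry it towards the board while rotating 90° about world x.

```bash
python3 -m inch '[[[0.2,0.5,3,2,0.08,0,0],[0.2,1.3,6,4,0.18,0,0],[0.2,2,9,6,0.28,0,0],[0.2,2.8,12,7.5,0.38,0,0],[0.2,3.6,15.5,8.5,0.48,0,0]]]' && python3 -m inch '[[[0.2,0.9,3.3,0.3,0.11,0,0],[0.2,1.8,6.6,0.5,0.22,0,0],[0.2,2.7,9.9,0.5,0.33,0,0],[0.2,3.6,13.2,0.5,0.44,0,0],[0.2,4.4,16.5,0.5,0.55,0,0]]]'; python3 -c "
from h import *
s,im=pins([],save='w8.png')
im=ctrl.snapshot('side');cv2.imwrite('pics/s8.png',im)
a=Rot.from_quat(s['orientation']).as_matrix()
T=Rot.from_euler('z',.2035).as_matrix()@Rot.from_euler('x',90,degrees=True).as_matrix()@np.array([[1.0, 0.012, -0.005], [0.013, -0.905, 0.425], [0.0, -0.425, -0.905]])
print('rotvec left',Rot.from_matrix(T@a.T).as_rotvec().round(3))"
```

```text
clock: 7.13
tool_pos: [0.5576, -0.0948, 0.2446]
orientation: [0.897, 0.006, 0.004, -0.442]
force: [1.1, -0.3, -1.1]
finger_gap: 0.05
clock: 7.55
tool_pos: [0.6019, 0.0713, 0.2494]
orientation: [0.741, 0.004, 0.006, -0.671]
force: [1.7, 0.2, -0.5]
finger_gap: 0.0497
joints [-0.471  0.756  1.383  1.22   1.901 -0.665] tcp [0.6019 0.0713 0.2494] F [ 1.7  0.2 -0.5] gap 0.0497
R [[1.0, 0.014, 0.003], [-0.002, -0.099, 0.995], [0.014, -0.995, -0.099]]
rotvec left [0.537 0.055 0.208]
```

View pics/s8.png

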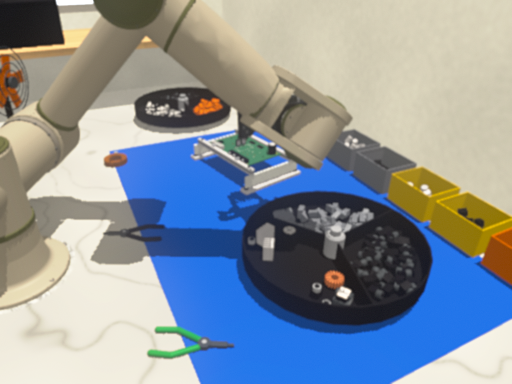

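I made an error. Turning this way points the tool upward at the place pose, because the pickup tilt should have leaned the other way. Nothing is lost: I'll lay the sink on the bare mat on its back and regrasp it with the opposite tilt.

```bash
python3 -m inch '[[[0.2,-3,0,0,-0.11,0,0],[0.2,-6,0,-0.5,-0.22,0,0],[0.2,-9,0,-1.5,-0.33,0,0],[0.2,-12,-0.4,-2.5,-0.44,0,0],[0.2,-15,-0.8,-4,-0.55,0,0]]]' && python3 -m inch '[[[0.2,-0.3,0,-2,-0.11,0,0],[0.2,-0.7,0,-5,-0.22,0,0],[0.2,-1.1,0,-8,-0.33,0,0],[0.2,-1.1,0,-11,-0.44,0,0],[0.2,-1.1,0,-13,-0.482,0,0]]]'; python3 -c "
from h import *
s,im=pins([],save='w9.png')
a=Rot.from_quat(s['orientation']).as_matrix()
T=np.array([[1.0, 0.012, -0.005], [0.013, -0.905, 0.425], [0.0, -0.425, -0.905]])
print('rotvec left',Rot.from_matrix(T@a.T).as_rotvec().round(4))
im=ctrl.snapshot('side');cv2.imwrite('pics/s9.png',im)"
```

```text
clock: 8.07
tool_pos: [0.4493, 0.0649, 0.2066]
orientation: [0.897, 0.005, 0.002, -0.441]
force: [0.8, 0.9, -1.3]
finger_gap: 0.0498
clock: 8.48
tool_pos: [0.4379, 0.0648, 0.0757]
orientation: [0.977, 0.006, 0.001, -0.211]
force: [0.2, -0.1, -0.9]
finger_gap: 0.05
joints [-0.353  0.39   1.954  0.476  1.007 -0.665] tcp [0.4379 0.0648 0.0757] F [ 0.2 -0.1 -0.9] gap 0.05
R [[1.0, 0.012, -0.001], [0.011, -0.911, 0.413], [0.004, -0.413, -0.911]]
rotvec left [0.0136 0.0042 0.0023]
```

View pics/s9.png

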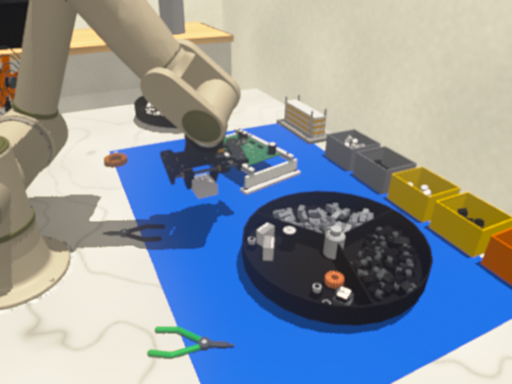

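View pics/w9.png

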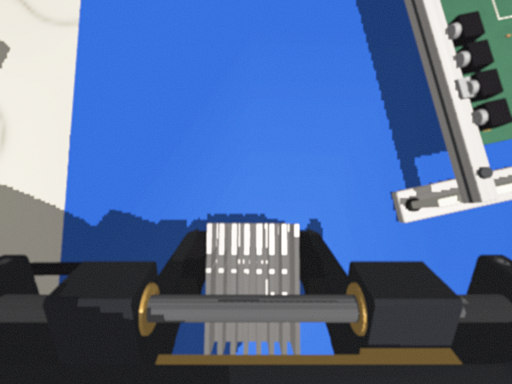

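```bash
python3 -m inch '[[[0.2,0,0,-2.5,0.014,0.004,0],[0.2,0,0,-4.5,0.014,0.004,0],[0.2,0,0,-5.6,0.014,0.004,0],[0.2,0,0,-6.0,0.014,0.004,0],[0.2,0,0,-6.2,0.014,0.004,0]]]' && python3 -m inch '[[[0.2,0,0,-0.1,0,0,0],[0.2,0,0,-0.2,0,0,0],[0.2,0,0,-0.3,0,0,0],[0.2,0,0,-0.4,0,0,0]]]'; python3 -c "
from h import *
s,im=pins([])"
```

```text
clock: 9.0
tool_pos: [0.4374, 0.065, 0.0138]
orientation: [0.975, 0.005, -0.003, -0.221]
force: [-0.1, 0.9, -1.2]
finger_gap: 0.0496
clock: 9.33
tool_pos: [0.4377, 0.0649, 0.0102]
orientation: [0.975, 0.005, -0.003, -0.221]
force: [0.1, 0.1, -0.7]
finger_gap: 0.0499
joints [-0.362  0.536  1.978  0.547  0.88  -0.779] tcp [0.4377 0.0649 0.0102] F [ 0.1  0.1 -0.7] gap 0.0499
R [[1.0, 0.008, -0.007], [0.011, -0.902, 0.432], [-0.003, -0.432, -0.902]]
```

```bash
python3 -m inch '[[[0.2,0,0,-0.1,0,0,0],[0.2,0,0,-0.2,0,0,0],[0.2,0,0,-0.3,0,0,0]]]'; python3 -c "
from h import *
s,im=pins([])"
```

```text
clock: 9.63
tool_pos: [0.4376, 0.0651, 0.0071]
orientation: [0.975, 0.005, -0.003, -0.222]
force: [-5.8, -3.0, 15.8]
finger_gap: 0.0497
joints [-0.362  0.543  1.979  0.551  0.874 -0.784] tcp [0.4376 0.0651 0.0071] F [-5.8 -3.  15.8] gap 0.0497
R [[1.0, 0.008, -0.007], [0.011, -0.902, 0.432], [-0.003, -0.432, -0.902]]
```

```bash
python3 -m inch '[[[0.2,0,0,0.15,0,0,0],[-0.3,0,0,0.15,0,0,0],[-0.5,0,0,0.15,0,0,0],[-0.5,0,0,0.15,0,0,0]]]' && python3 -m inch '[[[-0.5,0,-0.7,1.5,0,0,0],[-0.5,0,-1.9,4,0,0,0],[-0.5,0,-3.2,7,-0.08,0,0],[-0.5,0,-4,10,-0.2,0,0],[-0.5,0,-4,13,-0.3,0,0]]]'; python3 -c "
from h import *
s,im=pins(['sink_center','sink_back'],z=.01,save='w10.png')
im=ctrl.snapshot('side');cv2.imwrite('pics/s10.png',im)"
```

```text
clock: 10.02
tool_pos: [0.4376, 0.0651, 0.0087]
orientation: [0.975, 0.005, -0.003, -0.222]
force: [-0.2, 0.5, -0.2]
finger_gap: 0.0656
clock: 10.43
tool_pos: [0.4379, 0.0234, 0.1405]
orientation: [0.998, 0.003, -0.002, -0.07]
force: [-0.1, 1.3, -0.7]
finger_gap: 0.0661
joints [-0.294  0.243  1.879  0.152  1.07  -0.375] tcp [0.4379 0.0234 0.1405] F [-0.1  1.3 -0.7] gap 0.0661
R [[1.0, 0.005, -0.005], [0.006, -0.99, 0.14], [-0.004, -0.14, -0.99]]
sink_back [252.9 178.2] 0.75 [0.4373 0.0449 0.01  ]
```

View pics/w10.png

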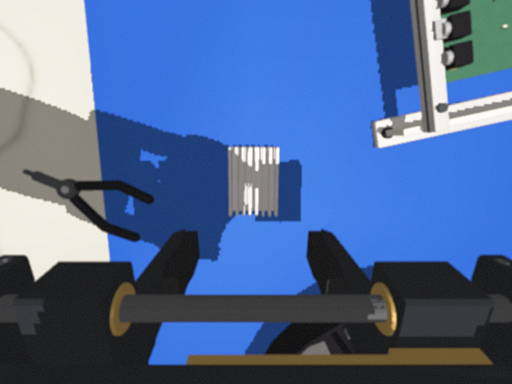

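```bash
python3 - <<'E'
from h import *
s=ctrl.state();im=ctrl.snapshot('wrist')
o=ctrl.outline_of('sink_center','wrist')
m=o[0]['pixels'].astype(np.uint8)
c=max(cv2.findContours(m,0,1)[0],key=cv2.contourArea)[:,0].astype(float)
print(o[0]['confidence'],c.min(0),c.max(0))
W=np.array([plane('wrist',p,.0265,s)[:2] for p in c])*1000
print(cv2.minAreaRect(W.astype(np.float32)))
for p in ([228.5,146],[279.5,146],[279.5,216],[229,216]): print(plane('wrist',p,.0265,s).round(4))
E
```

```text
0.86 [229. 150.] [279. 219.]
((437.6124267578125, 43.242759704589844), (70.47569274902344, 49.54352951049805), 89.69535064697266)
[0.4126 0.0821 0.0265]
[0.4624 0.0826 0.0265]
[0.4644 0.0119 0.0265]
[0.4127 0.0113 0.0265]
```

```bash
python3 -m inch '[[[-0.4,0,2,0,-0.11,0,0],[-0.4,0,4,0,-0.22,0,0],[-0.4,0,6,0,-0.33,0,0],[-0.4,0,7,-1,-0.44,0,0],[-0.4,0,7.1,-2,-0.55,0,0]]]' && python3 -m inch '[[[-0.4,0,0,-1.5,-0.115,0.004,0.005],[-0.4,0,0,-3,-0.115,0.004,0.005],[-0.4,0,0,-3.2,-0.115,0.004,0.005]]]'; python3 -c "
from h import *
s,im=pins(['sink_center','sink_back'],z=.01,save='w11.png')
im=ctrl.snapshot('side');cv2.imwrite('pics/s11.png',im)"
```

```text
clock: 11.15
tool_pos: [0.4369, 0.0973, 0.1164]
orientation: [0.979, 0.004, -0.005, 0.201]
force: [-0.1, -1.0, -0.5]
finger_gap: 0.0617
clock: 11.4
tool_pos: [0.4347, 0.0975, 0.0803]
orientation: [0.966, 0.008, -0.011, 0.258]
force: [-0.2, 0.1, -1.0]
finger_gap: 0.0616
joints [ 0.227  0.49   1.808 -0.581  1.071  0.554] tcp [0.4347 0.0975 0.0803] F [-0.2  0.1 -1. ] gap 0.0616
R [[1.0, 0.021, -0.018], [0.009, -0.867, -0.498], [-0.026, 0.498, -0.867]]
sink_center [257.9 210.5] 0.56 [0.438  0.0386 0.01  ]
sink_back [258.  199.1] 0.75 [0.4377 0.0555 0.01  ]
```

View pics/w11.png

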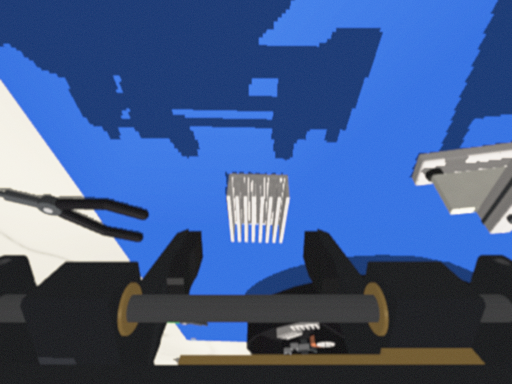

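View pics/s11.png

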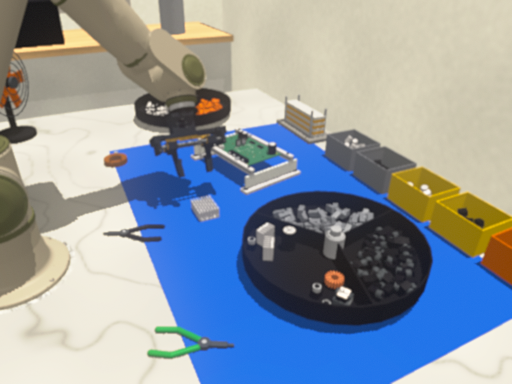

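```bash
python3 -m inch '[[[-0.4,0.3,-1,-1.5,0,-0.024,0],[-0.4,0.3,-2.2,-3,0,-0.024,0],[-0.4,0.3,-3.3,-4.5,0,-0.024,0],[-0.4,0.3,-4.2,-5.8,0,-0.024,0],[-0.4,0.3,-4.5,-6.3,0,-0.024,0]]]'; python3 -c "
from h import *
s,im=pins([],z=.01,save='w12.png')"
```

```text
clock: 12.02
tool_pos: [0.4399, 0.0502, 0.0213]
orientation: [0.966, 0.001, 0.004, 0.257]
force: [-0.3, -0.2, 0.5]
finger_gap: 0.0614
joints [ 0.127  0.571  1.892 -0.698  0.875  0.635] tcp [0.4399 0.0502 0.0213] F [-0.3 -0.2  0.5] gap 0.0614
R [[1.0, 0.0, 0.008], [0.004, -0.868, -0.496], [0.007, 0.497, -0.868]]
```

View pics/w12.png

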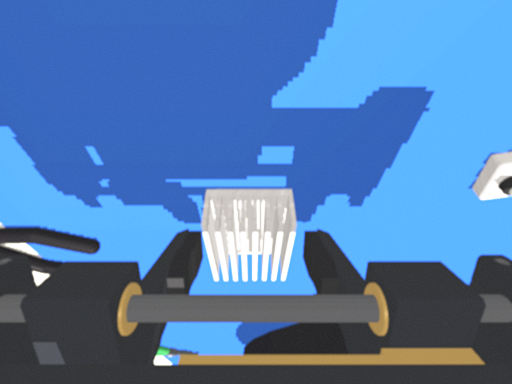

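```bash
python3 -m inch '[[[-0.4,-0.1,0,-0.5,0,0.007,0.004],[-0.4,-0.2,-0.1,-0.9,0,0.007,0.004],[-0.4,-0.2,-0.1,-1.25,0,0.007,0.004],[-0.4,-0.2,-0.1,-1.25,0,0.007,0.004]]]' 20; python3 -c "
from h import *
s,im=pins([])"
```

```text
clock: 12.4
tool_pos: [0.4377, 0.0495, 0.0085]
orientation: [0.966, 0.004, 0.001, 0.257]
force: [0.7, 0.1, 0.2]
finger_gap: 0.0617
joints [ 0.126  0.597  1.898 -0.713  0.854  0.652] tcp [0.4377 0.0495 0.0085] F [0.7 0.1 0.2] gap 0.0617
R [[1.0, 0.008, 0.003], [0.008, -0.868, -0.497], [-0.001, 0.497, -0.868]]
```

```bash
python3 -m inch '[[[0.2,0,0,0,0,0,0],[0.2,0,0,0,0,0,0],[0.2,0,0,0,0,0,0],[0.2,0,0,0,0,0,0],[0.2,0,0,0,0,0,0]]]' 25; python3 -c "
from h import *
s,im=pins([],save='w13.png')"; python3 -m inch '[[[0.2,0,0,1,0,0,0],[0.2,0,0,3,0,0,0],[0.2,0,0,6,0,0,0],[0.2,0,0,9,0,0,0],[0.2,0,0,12,0,0,0]]]' 25; python3 -c "
from h import *
s,im=pins([],save='w14.png')
a=cv2.imread('pics/w13.png');b=im
cv2.imwrite('pics/d.png',np.hstack([cv2.resize(v[160:370,180:320],None,fx=2.8,fy=2.8) for v in(a,b)]))
"
```

```text
clock: 12.87
tool_pos: [0.4381, 0.0497, 0.009]
orientation: [0.966, 0.004, 0.001, 0.257]
force: [0.0, 2.2, 2.9]
finger_gap: 0.0496
joints [ 0.126  0.596  1.897 -0.713  0.855  0.651] tcp [0.4381 0.0497 0.009 ] F [0.  2.2 2.9] gap 0.0496
R [[1.0, 0.008, 0.004], [0.009, -0.868, -0.497], [-0.0, 0.497, -0.868]]
clock: 13.33
tool_pos: [0.4375, 0.0497, 0.1307]
orientation: [0.967, 0.004, 0.001, 0.257]
force: [1.0, 0.0, 0.2]
finger_gap: 0.0499
joints [ 0.126  0.365  1.835 -0.589  1.089  0.435] tcp [0.4375 0.0497 0.1307] F [1.  0.  0.2] gap 0.0499
R [[1.0, 0.008, 0.003], [0.009, -0.868, -0.496], [-0.001, 0.496, -0.868]]
```

View pics/d.png

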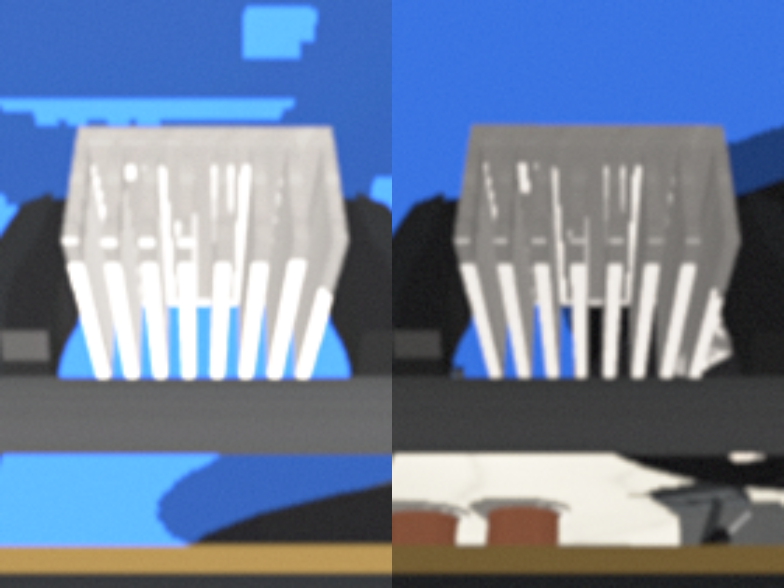

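```bash
python3 -m inch '[[[0.2,0.5,0,2.5,0.1,0,0],[0.2,1.5,0,5,0.21,0,0],[0.2,3,0.5,7,0.32,0,0],[0.2,4.5,1,8,0.43,0,0],[0.2,6,2,8.5,0.54,0,0]]]' && python3 -m inch '[[[0.2,1.4,1.2,0,0.11,0,0],[0.2,2.8,2.4,0,0.22,0,0],[0.2,4.2,3.6,0,0.33,0,0],[0.2,5.6,4.8,0,0.44,0,0],[0.2,7,6,0,0.55,0,0]]]'; cat > tgt.py <<'E'
from h import *
RG=np.array([[1.0, 0.008, 0.003], [0.009, -0.868, -0.497], [-0.001, 0.497, -0.868]])
def left(seat=(0.637,0.258),yaw=.2165,gap=.02,z=.16):
    s=ctrl.state();a=Rot.from_quat(s['orientation'])
    T=Rot.from_euler('z',yaw-.009)*Rot.from_euler('x',90,degrees=True)*Rot.from_matrix(RG)
    fy=np.array([-np.sin(yaw),np.cos(yaw)]);p=np.r_[np.array(seat)+fy*(-.0085-gap),z]
    print('rot left',(T*a.inv()).as_rotvec().round(4),'shift left cm',((p-s['tool_pos'])*100).round(2),'F',np.round(s['force'],1),'tcp',np.round(s['tool_pos'],4),'j',np.round(s['joints'],2),'gap',round(s['finger_gap'],4))
E
python3 -c "
from tgt import *
left()"
```

```text
clock: 13.8
tool_pos: [0.5012, 0.0698, 0.2239]
orientation: [1.0, 0.002, 0.008, -0.013]
force: [-0.1, 1.1, -1.5]
finger_gap: 0.05
clock: 14.22
tool_pos: [0.5719, 0.13, 0.2248]
orientation: [0.958, 0.0, 0.01, -0.287]
force: [-0.0, 0.8, -0.1]
finger_gap: 0.05
rot left [0.4665 0.0576 0.2158] shift left cm [ 7.12 10.02 -6.48] F [-0.   0.8 -0.1] tcp [0.5719 0.13   0.2248] j [-0.22  0.45  1.45  0.58  1.4  -0.37] gap 0.05
```

```bash
python3 -m inch '[[[0.2,1.4,2,0,0.093,0.012,0.043],[0.2,2.8,4,0,0.186,0.023,0.086],[0.2,4.2,6,0,0.28,0.035,0.13],[0.2,5.6,8,0,0.373,0.046,0.173],[0.2,7.1,10,0,0.466,0.058,0.216]]]' && python3 -m inch '[[[0.2,0,0,-1.5,0,0,0],[0.2,0,0,-3,0,0,0],[0.2,0,0,-3,0,0,0]]]'; python3 -c "
from tgt import *
left()
s,im=pins(['seat','frame'],z=.06,save='w15.png')
for n in ('top','side'):
    im=ctrl.snapshot(n);cv2.imwrite('pics/%s15.png'%n,im)
"
```

```text
clock: 14.63
tool_pos: [0.6433, 0.2303, 0.2253]
orientation: [0.859, 0.093, -0.049, -0.501]
force: [1.0, -1.0, -1.0]
finger_gap: 0.0499
clock: 14.88
tool_pos: [0.6421, 0.2299, 0.1917]
orientation: [0.859, 0.092, -0.051, -0.501]
force: [0.0, -0.8, -1.4]
finger_gap: 0.0494
rot left [-0.0027 -0.005  -0.0022] shift left cm [ 0.1   0.02 -3.17] F [ 0.  -0.8 -1.4] tcp [0.6421 0.2299 0.1917] j [-0.14  0.83  1.13  0.96  1.66 -0.51] gap 0.0494
joints [-0.142  0.827  1.127  0.962  1.664 -0.51 ] tcp [0.6421 0.2299 0.1917] F [ 0.  -0.8 -1.4] gap 0.0494
R [[0.978, 0.107, -0.18], [0.209, -0.482, 0.851], [0.004, -0.87, -0.494]]
seat [247.  281.5] 0.91 [0.6301 0.2603 0.06  ]
frame [250.7 314.2] 0.67 [0.6409 0.2292 0.06  ]
frame [245.9 281.9] 0.45 [0.6291 0.2596 0.06  ]
```

View pics/w15.png

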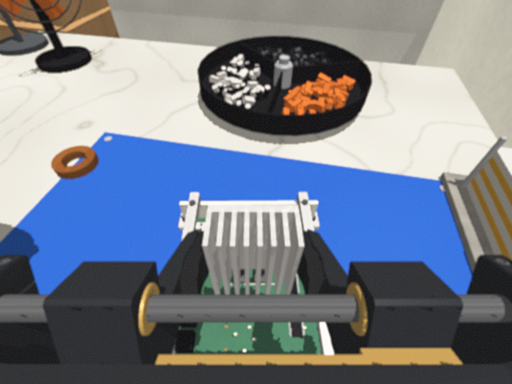

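View pics/side15.png

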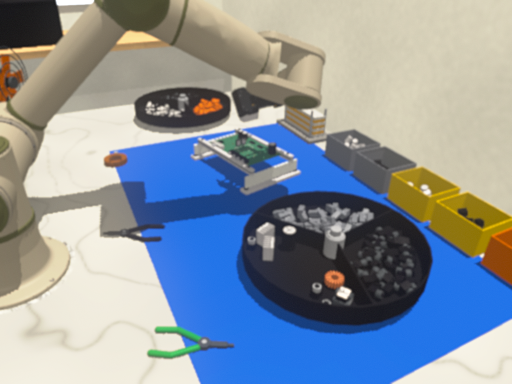

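View pics/top15.png

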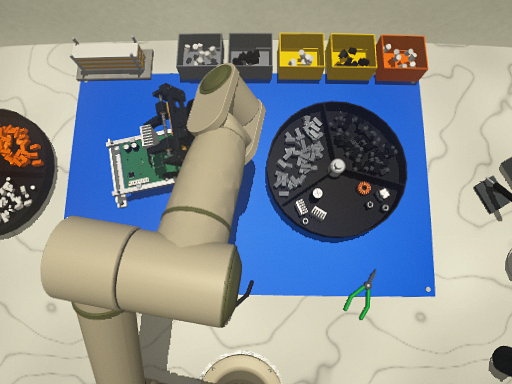

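```bash
python3 - <<'E'
from h import *
im=cv2.imread('pics/top0.png')
cv2.imwrite('pics/topo.png',cv2.resize(im[140:180,135:175],None,fx=14,fy=14,interpolation=2))
im=cv2.imread('pics/w1.png')
cv2.imwrite('pics/w1o.png',cv2.resize(im[155:205,275:340],None,fx=12,fy=12,interpolation=2))
E
```

```text
(no output)
```

View pics/topo.png

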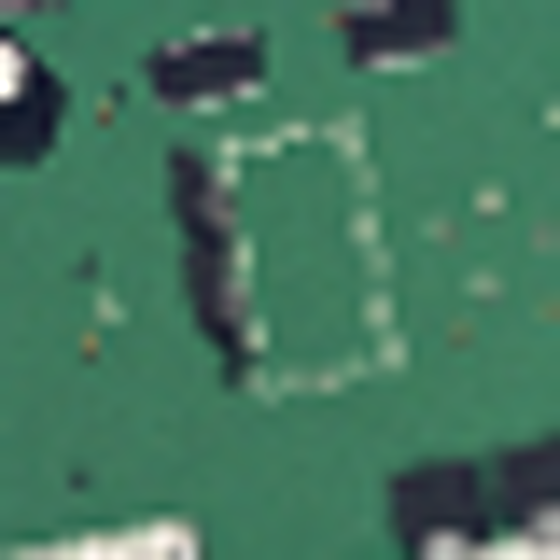

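View pics/w1o.png

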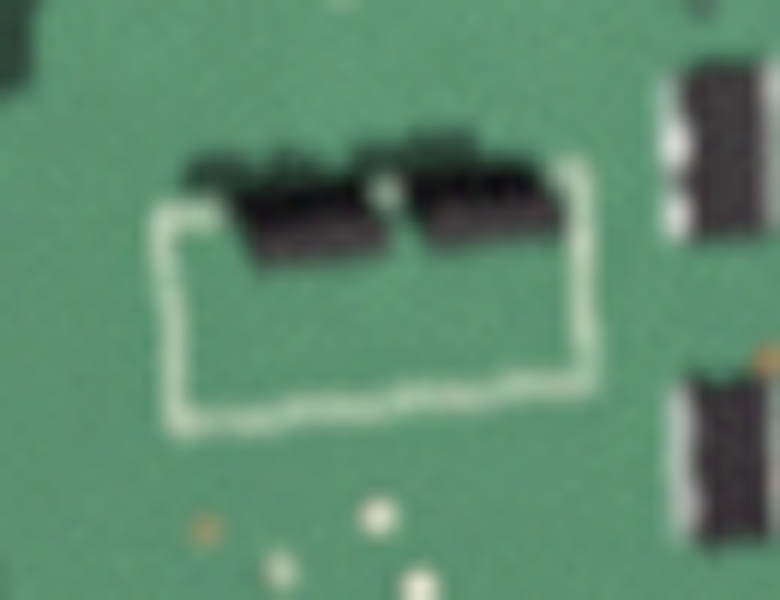

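```bash
python3 - <<'E'
from h import *
M=np.array([[-26,1],[26,1],[26,-27],[-26,-27]])/1e3
def fit(W):
    mc=M.mean(0);wc=W.mean(0);U=(M-mc).T@(W-wc);a=np.arctan2(U[0,1]-U[1,0],U[0,0]+U[1,1])
    R=np.array([[np.cos(a),-np.sin(a)],[np.sin(a),np.cos(a)]]);print('yaw',a.round(4),'seat',(wc+R@(-mc)).round(4),'res',(((M-mc)@R.T+wc-W)*1e3).round(1).tolist())
c=np.array([[265,388],[225,145],[358,130],[395,358]])/14-.5+[135,140]
fit(np.array([plane('top',p,.06)[:2] for p in c]))
s1=dict(tool_pos=[0.5552,0.2682,0.2995],orientation=[0.999,0.051,0.0,0.0])
c=np.array([[163,215],[578,170],[588,382],[183,425]])/12-.5+[275,155]
fit(np.array([plane('wrist',p,.06,s1)[:2] for p in c]))
s2=dict(tool_pos=[0.6044,0.2236,0.218],orientation=[0.999,0.052,-.002,0.0])
c=np.array([[217,327],[383,314],[387,384],[226,401]])/[3.6,3]-.5+[200,40]
fit(np.array([plane('wrist',p,.06,s2)[:2] for p in c]))
E
```

```text
yaw 0.2156 seat [0.6337 0.2573] res [[-0.9, 0.8], [-0.3, 0.2], [2.4, -0.3], [-1.3, -0.8]]
yaw 0.2194 seat [0.6341 0.2584] res [[-0.5, 0.1], [0.8, 0.6], [0.6, -0.1], [-0.9, -0.6]]
yaw 0.2175 seat [0.634  0.2583] res [[-0.1, -0.4], [0.0, 0.5], [0.3, -0.5], [-0.2, 0.4]]
```

Three outline fits agree on seat = (0.634, 0.258) and yaw 0.2175. Lowering to just above the board with the back held about 10 mm off the transistors.

```bash
python3 -c "
from tgt import *
left((.634,.2583),.2175,.010,.108)"
```

```text
rot left [-0.0035  0.0027 -0.001 ] shift left cm [-0.54  1.02 -8.89] F [ 0.  -0.1 -0.8] tcp [0.6434 0.23   0.1969] j [-0.14  0.82  1.12  0.96  1.67 -0.51] gap 0.0495
```

```bash
python3 -m inch '[[[0.2,-0.5,0.3,-2,0,0,0],[0.2,-0.54,1,-4,0,0,0],[0.2,-0.54,1,-5.5,0,0,0],[0.2,-0.54,1,-6.5,0,0,0],[0.2,-0.54,1,-7,0,0,0]]]' && python3 -m inch '[[[0.2,0,0,-0.4,0,0,0],[0.2,0,0,-0.8,0,0,0],[0.2,0,0,-1,0,0,0],[0.2,0,0,-1,0,0,0]]]'; python3 -c "
from tgt import *
left((.634,.2583),.2175,.010,.108)
im=ctrl.snapshot('side');cv2.imwrite('pics/side16.png',cv2.resize(im[100:200,180:310],None,fx=6,fy=6,interpolation=2))
im=ctrl.snapshot('wrist');cv2.imwrite('pics/w16.png',im)
im=ctrl.snapshot('top');cv2.imwrite('pics/top16.png',cv2.resize(im[110:215,95:225],None,fx=6,fy=5.7,interpolation=2))
left((.634,.2583),.2175,.010,.108)
"
```

```text
clock: 15.55
tool_pos: [0.6379, 0.2397, 0.126]
orientation: [0.859, 0.094, -0.048, -0.501]
force: [0.2, -0.0, -1.6]
finger_gap: 0.0494
clock: 15.88
tool_pos: [0.638, 0.2395, 0.116]
orientation: [0.859, 0.093, -0.048, -0.501]
force: [0.2, 0.5, -1.4]
finger_gap: 0.0496
rot left [-0.0034  0.0018 -0.0006] shift left cm [-0.    0.07 -0.8 ] F [ 0.2  0.5 -1.4] tcp [0.638  0.2395 0.116 ] j [-0.13  0.91  1.18  0.96  1.57 -0.62] gap 0.0496
rot left [-0.0035  0.0024 -0.0007] shift left cm [-0.01  0.06 -0.85] F [-0.4  0.4 -0.1] tcp [0.6381 0.2396 0.1165] j [-0.13  0.91  1.18  0.96  1.57 -0.62] gap 0.0495
```

View pics/side16.png

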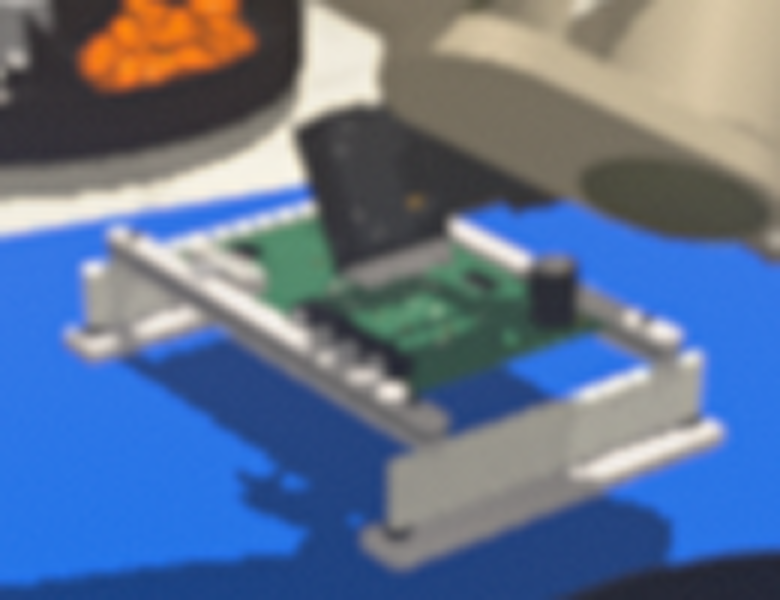

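View pics/w16.png

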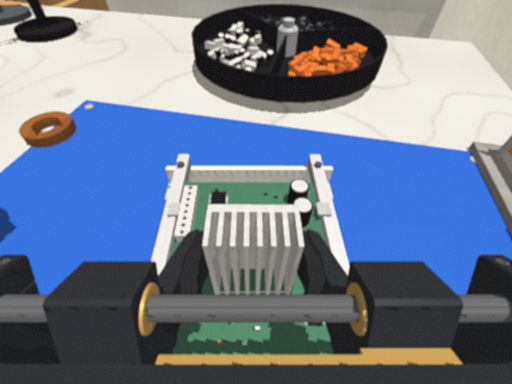

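View pics/top16.png

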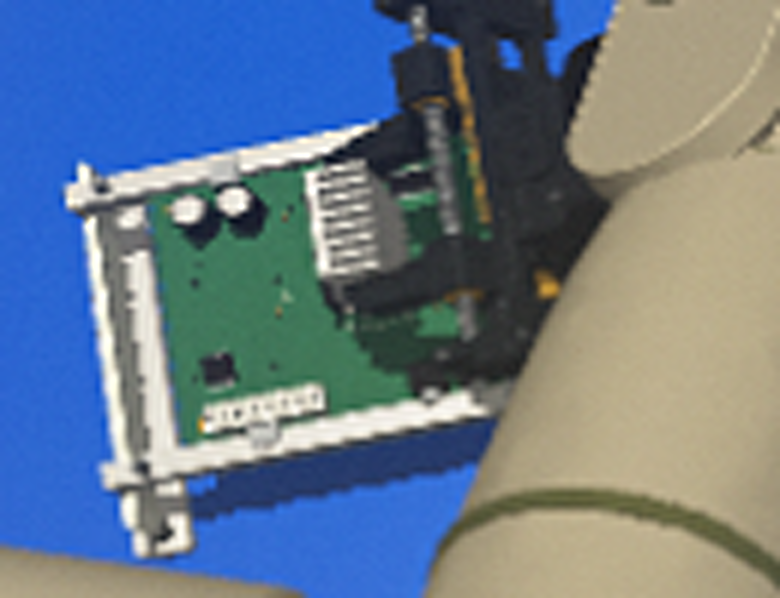

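```bash
python3 -m inch '[[[0.2,0,0,-0.4,0,0,0],[0.2,0,0.05,-0.8,0,0,0],[0.2,0,0.05,-1.1,0,0,0],[0.2,0,0.05,-1.25,0,0,0],[0.2,0,0.05,-1.25,0,0,0]]]'; python3 -c "
from tgt import *
left((.634,.2583),.2175,.010,.104)
im=ctrl.snapshot('side');cv2.imwrite('pics/side17.png',cv2.resize(im[110:170,215:290],None,fx=10,fy=10,interpolation=2))
left((.634,.2583),.2175,.010,.104)
"
```

```text
clock: 16.45
tool_pos: [0.6379, 0.2402, 0.1034]
orientation: [0.859, 0.094, -0.048, -0.501]
force: [0.4, 0.5, -0.7]
finger_gap: 0.05
rot left [-0.0035  0.0015 -0.0008] shift left cm [0.01 0.   0.06] F [ 0.4  0.5 -0.7] tcp [0.6379 0.2402 0.1034] j [-0.13  0.93  1.18  0.96  1.56 -0.64] gap 0.05
rot left [-0.0035  0.0019 -0.0008] shift left cm [0.   0.01 0.03] F [ 0.7  0.7 -1.3] tcp [0.638  0.2402 0.1037] j [-0.13  0.93  1.18  0.96  1.56 -0.64] gap 0.0499
```

View pics/side17.png

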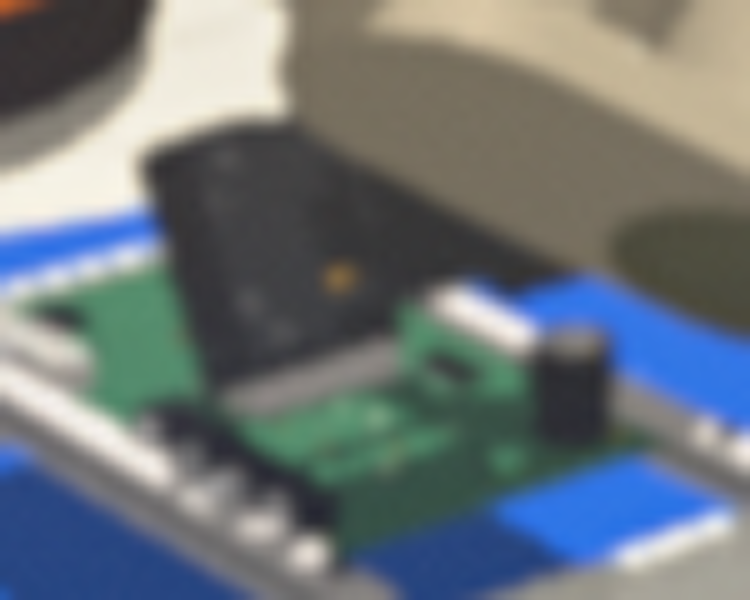

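```bash
python3 -m inch '[[[0.2,0,0,-0.1,0,0,0],[0.2,0,0,-0.2,0,0,0],[0.2,0,0,-0.2,0,0,0]]]'; python3 -c "
from tgt import *
left((.634,.2583),.2175,.010,.104)"; python3 -m inch '[[[0.2,0,0,-0.1,0,0,0],[0.2,0,0,-0.1,0,0,0]]]'
```

```text
clock: 16.75
tool_pos: [0.638, 0.2402, 0.1016]
orientation: [0.859, 0.094, -0.048, -0.501]
force: [-0.5, -0.5, -0.3]
finger_gap: 0.0498
rot left [-0.0036  0.002  -0.0007] shift left cm [-0.    0.    0.24] F [-0.5 -0.5 -0.3] tcp [0.638  0.2402 0.1016] j [-0.13  0.93  1.18  0.96  1.56 -0.64] gap 0.0498
clock: 16.92
tool_pos: [0.6381, 0.2402, 0.1011]
orientation: [0.859, 0.094, -0.048, -0.501]
force: [-0.7, -0.4, 2.1]
finger_gap: 0.0498
```

```bash
python3 -m inch '[[[0.2,0,0,0.1,0,0,0],[0.2,-0.04,0.2,0.1,0,0,0],[0.2,-0.09,0.4,0.1,0,0,0],[0.2,-0.13,0.58,0.1,0,0,0],[0.2,-0.13,0.58,0.1,0,0,0]]]'; python3 -m inch '[[[0.2,-0.02,0.1,0,0,0,0],[0.2,-0.02,0.1,0,0,0,0]]]';  python3 -c "
from tgt import *
left((.634,.2583),.2175,.0,.102)"
```

```text
clock: 17.33
tool_pos: [0.6365, 0.2465, 0.1019]
orientation: [0.859, 0.094, -0.048, -0.501]
force: [0.4, -0.5, -0.7]
finger_gap: 0.0495
clock: 17.5
tool_pos: [0.6362, 0.2478, 0.1018]
orientation: [0.859, 0.094, -0.048, -0.501]
force: [-0.2, 0.2, -1.1]
finger_gap: 0.0495
rot left [-0.0042  0.0018 -0.0015] shift left cm [-0.04  0.22  0.02] F [-0.2  0.2 -1.1] tcp [0.6362 0.2478 0.1018] j [-0.12  0.93  1.19  0.97  1.55 -0.64] gap 0.0495
```

```bash
for i in 1; do python3 -m inch '[[[0.2,-0.02,0.1,0,0,0,0],[0.2,-0.02,0.1,0,0,0,0]]]';  python3 -c "
from tgt import *
left((.634,.2583),.2175,.0,.102)"; done;  python3 -m inch '[[[0.2,-0.02,0.08,0,0,0,0],[0.2,-0.02,0.08,0,0,0,0]]]';  python3 -c "
from tgt import *
left((.634,.2583),.2175,.0,.102)
im=ctrl.snapshot('top');cv2.imwrite('pics/top18.png',cv2.resize(im[120:180,130:190],None,fx=10,fy=10,interpolation=2))"
```

```text
clock: 17.67
tool_pos: [0.6359, 0.2489, 0.1018]
orientation: [0.859, 0.094, -0.048, -0.501]
force: [1.0, 0.2, -1.3]
finger_gap: 0.0497
rot left [-0.0042  0.0017 -0.0017] shift left cm [-0.01  0.11  0.02] F [ 1.   0.2 -1.3] tcp [0.6359 0.2489 0.1018] j [-0.12  0.93  1.19  0.97  1.55 -0.64] gap 0.0497
clock: 17.83
tool_pos: [0.6358, 0.2495, 0.1017]
orientation: [0.859, 0.094, -0.048, -0.501]
force: [-0.1, -2.0, -0.1]
finger_gap: 0.0499
rot left [-0.0038  0.0019 -0.0015] shift left cm [0.   0.05 0.03] F [-0.1 -2.  -0.1] tcp [0.6358 0.2495 0.1017] j [-0.12  0.93  1.19  0.97  1.55 -0.64] gap 0.0499
```

View pics/top18.png

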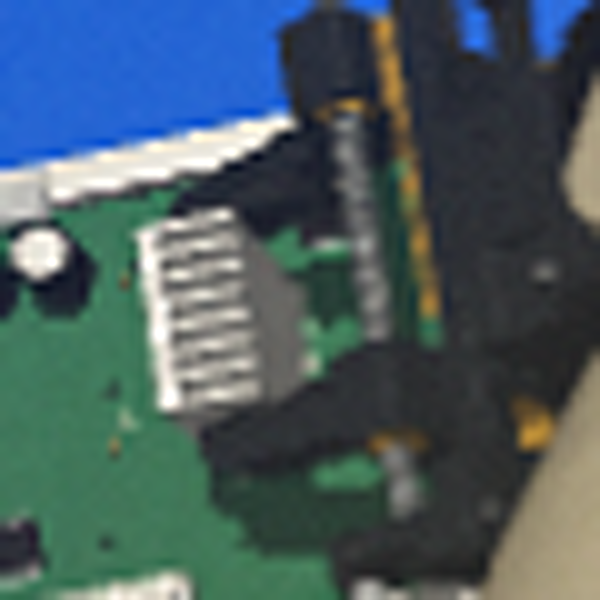

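```bash
python3 - <<'E'
from h import *
A,B,C,D=[plane('top',np.array(p)/10-.5+[130,120],.130)[:2] for p in ([137,230],[163,413],[232,207],[263,403])]
yaw=.2175;R=np.array([[np.cos(yaw),np.sin(yaw)],[-np.sin(yaw),np.cos(yaw)]])
for p in (A,B,C,D): print(((R@(p-[.634,.2583]))*1e3).round(1))
d=A-B;print('yaw',np.arctan2(d[1],d[0]),np.linalg.norm(d))
E
```

```text
[23.3 -0.7]
[-27.4  -0.4]
[ 24.1 -26.3]
[-30.3 -26.6]
yaw 0.21308611502373306 0.05066788781824807
```

```bash
python3 -m inch '[[[0.2,0,0,-0.05,0,0,0],[0.2,0,0,-0.05,0,0,0]]]';  python3 -c "
from tgt import *
left((.634,.2583),.2175,.0,.102)"
```

```text
clock: 18.05
tool_pos: [0.6359, 0.2494, 0.1014]
orientation: [0.859, 0.094, -0.048, -0.501]
force: [-0.1, -2.6, -0.0]
finger_gap: 0.0498
rot left [-0.0042  0.002  -0.0014] shift left cm [-0.01  0.06  0.06] F [-0.1 -2.6 -0. ] tcp [0.6359 0.2494 0.1014] j [-0.12  0.93  1.19  0.97  1.55 -0.64] gap 0.0498
```

```bash
python3 -m inch '[[[0.2,0,0,-0.05,0,0,0],[0.2,0,0,-0.05,0,0,0]]]';  python3 -c "
from tgt import *
left((.634,.2583),.2175,.0,.102)"
```

```text
clock: 18.22
tool_pos: [0.6359, 0.2494, 0.1012]
orientation: [0.859, 0.094, -0.048, -0.501]
force: [0.3, -2.0, 1.9]
finger_gap: 0.0498
rot left [-0.0046  0.0021 -0.0014] shift left cm [-0.01  0.06  0.08] F [ 0.3 -2.   1.9] tcp [0.6359 0.2494 0.1012] j [-0.12  0.93  1.19  0.97  1.55 -0.64] gap 0.0498
```

```bash
python3 -m inch '[[[0.2,0,0,0,0,0,0],[-0.15,0,0,0,0,0,0],[-0.2,0,0,0,0,0,0],[-0.3,0,0,0,0,0,0],[-0.3,0,0,0,0,0,0]]]' 5;  python3 -c "
from tgt import *
left((.634,.2583),.2175,.0,.102)
im=ctrl.snapshot('top');cv2.imwrite('pics/top19.png',cv2.resize(im[120:180,130:190],None,fx=10,fy=10,interpolation=2))
im=ctrl.snapshot('wrist');cv2.imwrite('pics/w19.png',im)"
```

```text
clock: 18.63
tool_pos: [0.6359, 0.2495, 0.1011]
orientation: [0.859, 0.094, -0.048, -0.501]
force: [-0.5, 0.7, 0.0]
finger_gap: 0.0571
rot left [-0.0046  0.002  -0.0015] shift left cm [-0.    0.05  0.09] F [-0.5  0.7  0. ] tcp [0.6359 0.2495 0.1011] j [-0.12  0.93  1.19  0.97  1.55 -0.64] gap 0.0571
```

View pics/top19.png

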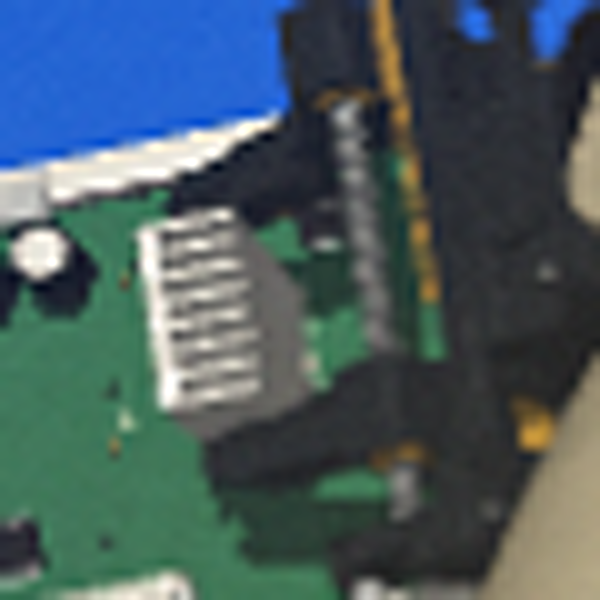

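View pics/w19.png

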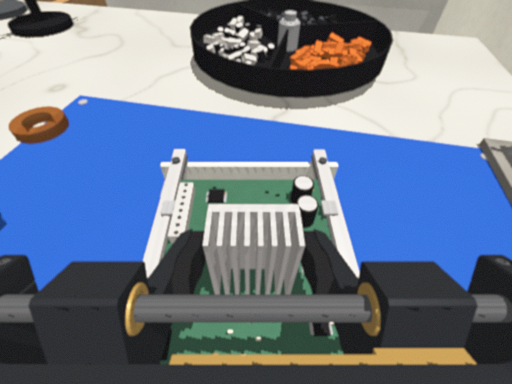

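```bash
python3 -m inch '[[[-0.45,0,0,0,0,0,0],[-0.45,0,0,0,0,0,0],[-0.45,0.18,-0.85,0.5,0,0,0],[-0.45,0.5,-2.4,1.4,0,0,0],[-0.45,0.9,-4.2,2.5,0,0,0]]]';  python3 -m inch '[[[-0.45,0.5,-2.5,2,0,0,0],[-0.45,1,-5,5,0,0,0],[-0.45,1.5,-8,9,0,0,0],[-0.45,1.5,-9,12,-0.1,0,0],[-0.45,1.5,-10,14,-0.2,0,0]]]'; python3 -c "
from tgt import *
s,im=pins(['sink_back','sink_center','seat'],z=.06,save='w20.png')
im=ctrl.snapshot('top');cv2.imwrite('pics/top20.png',cv2.resize(im[120:180,130:190],None,fx=10,fy=10,interpolation=2))
im=ctrl.snapshot('side');cv2.imwrite('pics/side20.png',cv2.resize(im[90:180,180:310],None,fx=6,fy=6,interpolation=2))"
```

```text
clock: 19.15
tool_pos: [0.6446, 0.2071, 0.1263]
orientation: [0.859, 0.094, -0.049, -0.501]
force: [1.2, 0.7, 0.7]
finger_gap: 0.0641
clock: 19.57
tool_pos: [0.6603, 0.1034, 0.27]
orientation: [0.906, 0.087, -0.056, -0.41]
force: [0.3, 0.7, 0.9]
finger_gap: 0.064
joints [-0.276  0.775  0.906  0.76   1.868 -0.392] tcp [0.6603 0.1034 0.27  ] F [0.3 0.7 0.9] gap 0.064
R [[0.979, 0.112, -0.173], [0.204, -0.648, 0.734], [-0.029, -0.753, -0.657]]
sink_back [258.7 178.8] 0.73 [0.6273 0.2804 0.06  ]
sink_center [257.6 186.9] 0.81 [0.6285 0.2652 0.06  ]
seat [257.6 190. ] 0.75 [0.6296 0.2597 0.06  ]
```

View pics/top20.png

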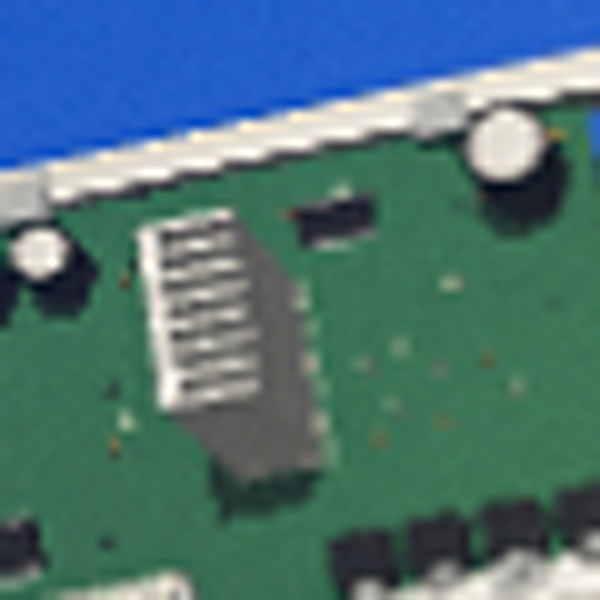

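View pics/w20.png

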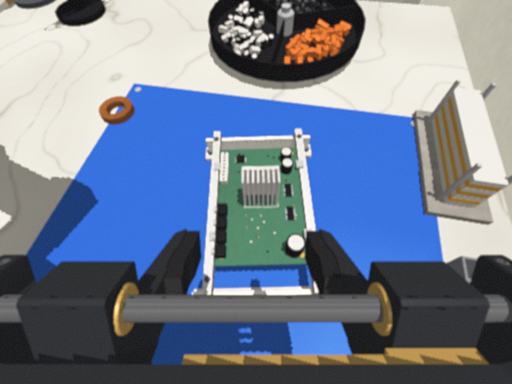

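View pics/side20.png

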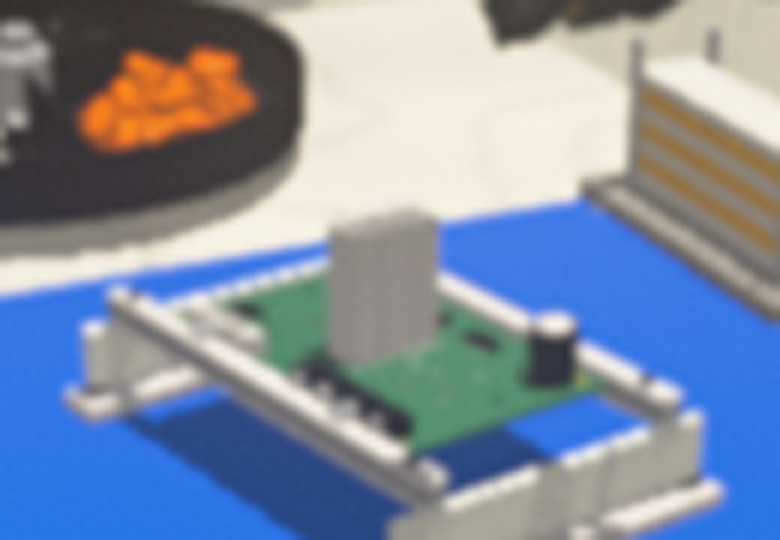

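The sink stands on its outline and hasn't moved since before release. One more look from above the transistor side to check squareness and the back plane.

```bash
python3 -m inch '[[[-0.45,0,2,0,-0.105,-0.022,0],[-0.45,-1,5,0,-0.21,-0.044,0],[-0.45,-2,8,0,-0.315,-0.066,0],[-0.45,-3,11,0,-0.42,-0.088,0],[-0.45,-4,14,0,-0.525,-0.11,0]]]';  python3 -m inch '[[[-0.45,0,1.5,0,-0.105,-0.022,0],[-0.45,0,3,0,-0.21,-0.044,0],[-0.45,0,4,0,-0.31,-0.066,0],[-0.45,0,4,0,-0.31,-0.066,0],[-0.45,0,4,0,-0.31,-0.066,0]]]'; python3 -c "
from tgt import *
s,im=pins(['sink_back','sink_center','seat'],z=.095,save='w21.png')
print(s['joint_velocities'])
cv2.imwrite('pics/w21z.png',cv2.resize(im[60:230,170:340],None,fx=3.5,fy=3.5,interpolation=2))"
```

```text
clock: 20.28
tool_pos: [0.6183, 0.2479, 0.2635]
orientation: [0.983, 0.092, -0.031, -0.158]
force: [0.5, 0.5, -0.8]
finger_gap: 0.064
clock: 20.7
tool_pos: [0.6175, 0.2893, 0.2613]
orientation: [0.996, 0.092, -0.015, -0.001]
force: [-0.3, 0.4, -0.4]
finger_gap: 0.0638
joints [0.264 0.693 0.855 0.008 1.623 0.079] tcp [0.6175 0.2893 0.2613] F [-0.3  0.4 -0.4] gap 0.0638
R [[0.983, 0.184, -0.03], [0.184, -0.983, -0.0], [-0.029, -0.005, -1.0]]
sink_back [264.6 200.7] 0.92 [0.6334 0.257  0.095 ]
sink_center [265.1 211.3] 0.96 [0.6368 0.2433 0.095 ]
seat [261.1 189.2] 0.56 [0.6263 0.2708 0.095 ]
[-0.06005902 -0.01529638  0.01352609  0.01468179 -0.00378956 -0.01011771]
```

View pics/w21.png

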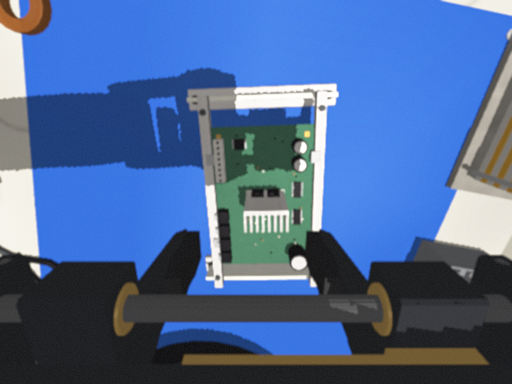

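View pics/w21z.png

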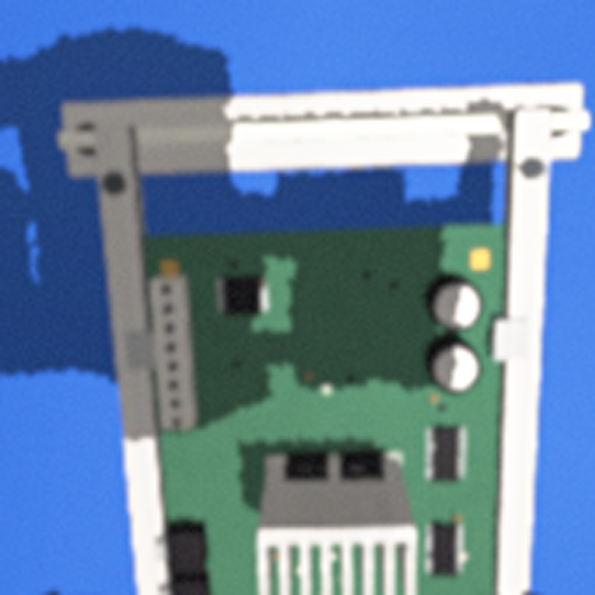

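```bash
python3 - <<'E'
from h import *
s=ctrl.state()
yaw=.2175;R=np.array([[np.cos(yaw),np.sin(yaw)],[-np.sin(yaw),np.cos(yaw)]])
for p,z in (([288,480],.086),([383,476],.086),([258,529],.13),([416,525],.13),([266,455],.0603),([403,452],.0603)):
    print(p,z,(R@(plane('wrist',np.array(p)/3.5-.5+[170,60],z,s)[:2]-[.634,.2583])*1e3).round(1))
E
```

```text
[288, 480] 0.086 [-16.   -2.5]
[383, 476] 0.086 [18.3 -1.9]
[258, 529] 0.13 [-24.3  -2.8]
[416, 525] 0.13 [25.7 -2.8]
[266, 455] 0.0603 [-25.2  -1.3]
[403, 452] 0.0603 [27.7 -1.6]
```

Transistor fronts and the sink back agree to within about 0.6 mm in this view, and the centring is within about 1 mm. Handing in.

```bash
python3 -c "
from station import ctrl
print(ctrl.state()['clock'],ctrl.state()['force']);print(ctrl.finish_job())"
```

```text
20.9 [0.20440812 0.27245133 1.09464254]
the job is handed in; nothing more can be done
None
```

The tall heat sink is standing on its printed outline with its back against both transistors, and the job was handed in at 20.9 s of the 54 s allowed. The hand-in reports no verdict.

**What I did:** I lifted the sink out of the carousel and started turning it upright. I then saw I had tilted the tool the wrong way for placing. I laid the sink on the bare mat, pressing at about 16 N, and regrasped it with the opposite tilt. Next I lowered it until it just touched the board, raised it about 1 mm, and slid it up to the transistors until I felt about 2 N. Then I lowered it to about 3 N of contact, released and backed off.

**Last checks:**

| Check | Result |
|---|---|
| Sink back against the transistor fronts | within about 1 mm |
| Centring on the pair | about 1 mm in the close wrist view, about 2 mm in the top view |
| Squareness (top view, just before release) | about 0.005 rad off |
| Uprightness | about 0.02 rad off, near the measurement noise |
| Movement on release | none seen |
| Robot contact at hand-in | none; force readings only noise |
| Other eight parts | in the carousel in the top view after pickup; arm did not return there |

**Disagreements:** Absolute positions of the sink back relative to the seat ranged from about -0.5 to -2.8 mm depending on the view. The far end of that range is outside the 2 mm limit. I think it is camera calibration bias, because the transistor fronts read -1.9 to -2.5 mm in the same picture. The network's own seat point was also 4–8 mm off my outline fits in several wrist views, so I used the outline fits, which agreed with each other.

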